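# Put the shop's contact grill on to preheat

## Task

Get the contact grill preheating: lift the scouring-pad holder off the lower plate and set it down, not drop it, pad down and flat inside the steel tray, then lower the lid fully shut without slamming it. Then wind the left-hand knob, the timer, clockwise past its last (15-minute) mark and bring it back to 10 minutes. Leave the right-hand thermostat knob as it is, keep the other things on the counter where they stand, and take your hand away.

Things in the scene. Friction and masses are not known exactly. Their poses are not given: they have to be found in the camera images.
- scourer_bar (a point): middle of the bar handle of the loose scouring-pad holder (0.2 to 0.4 kg), which starts on the front of the lower plate under the half-open lid. Black round bar 22 mm thick, 110 mm long, on two end posts 76 mm apart; below it pad and aluminium plate, 124 x 88 mm. This point is 62 mm above the pad's underside, 40 mm above the plate's top. x along bar and pad's long side, z up.
- scourer: the same scouring-pad holder; origin at the centre of the pad's underside, axes as scourer_bar
- tray: loose shallow stainless tray 265 (its x) x 162 (its y) mm outside, walls 4 mm thick and 25 mm high, floor 4 mm thick; origin at the centre of its underside. Stands to the left or the right of the grill.
- grill: contact grill, 280 mm wide, fixed; origin on the counter under its middle, x from its front (towards the robot) to its back, z up. Lower plate 210 x 225 mm centred at x -10 mm, top at z 100 mm. The front panel slopes 35 degrees, from x -115, z 92 down to x -197, z 35 mm; timer knob at y +62 mm on it, thermostat at y -62 mm.
- lid_handle (a point): centre of the lid's bar handle: black round bar 24 mm thick, 180 mm long, parallel to the hinge axis and 256 mm from it (250 mm to the front and 55 mm up when shut); it turns with the lid. With the lid shut it stands 95 mm in front of the grill's origin and 175 mm above the counter.
- lid (a joint): lid angle (rad): 0 = shut, grows as it opens; 0.62 to 0.78 at the start. The hinge axis runs along the grill's y, 155 mm behind its origin and 120 mm up. The hinge is stiff: the lid stays where it is left; about 4 N down on the handle closes it. Upper plate and casing together (235 mm wide, 43 mm thick) reach 272 mm from the hinge.
- timer_grip (a point): on the timer knob's axis at the height to grip: 29 mm above the panel, 5 mm below the knob's top. Round skirt 52 mm diameter, 7 mm thick; on it a bar grip 48 x 14 mm, 26 mm high, white line towards its pointer end. The frame turns with the knob: z along the axis out of the panel (35 degrees from vertical, leaning to the robot), x along the bar to the pointer end.
- timer (a joint): timer angle (rad), growing clockwise seen from outside; 0 = off, pointer straight up the slope; a minute = 15 degrees = 0.2618 rad. White marks on the panel for every minute 0 to 15, longer at 0, 5, 10, 15. 10 minutes = 2.618, last mark (15) = 3.927, stop at 4.224. Stays where left (0.07 N m to turn). Starts at 1 to 4 minutes.
- thermostat_pointer (a point): pointer end of the thermostat knob's bar, top, 24 mm off its axis; a knob like the timer, to be left alone
- carton: loose open cardboard box 200 x 150 mm, 100 mm high, with four packets standing in it up to 130 mm; on the other side of the grill from the tray; origin at the centre of its underside; bystander
- tin: food tin 74 mm diameter, 110 mm high, beside the back of the grill; origin at the centre of its underside; bystander
- oil: oil bottle 62 mm diameter, 190 mm high, beside the back of the grill; origin at the centre of its underside; bystander
- mill: wooden pepper mill 54 mm diameter, 152 mm high, on the counter in front of the grill's right corner; origin at the centre of its underside; bystander
There are look-alikes about, which are no part of the job. Leave any purple or red look-alike of the scourer alone.

How it is judged:
On the way, in this order (a step that is already met when the one before it is completed fails the run):
1. the pad holder lies flat in the tray, let go (z of scourer_bar in the frame of tray below 0.072 m and x of scourer_bar in the frame of tray between -0.08 and 0.08 m and y of scourer_bar in the frame of tray between -0.05 and 0.05 m and angle between scourer's own z axis and vertical below 0.08 rad and contact force between the fingers and scourer below 0.1 N), for 0.2 s.
2. the lid is shut (value of joint lid below 0.03 rad), for 0.2 s.
3. the timer has been wound past its last mark (value of joint timer above 3.927 rad), for 0.05 s.
4. the timer is back at 10 minutes (value of joint timer between 2.487 and 2.749 rad), for 0.2 s.
At the end, for the whole second after the job is handed in: The timer stands at 10 minutes to within half a minute (2.487 to 2.749 rad), the lid is shut (under 0.03 rad), and the pad holder rests flat (within 0.08 rad), pad down, on the floor of the tray (all of step 4 and value of joint lid below 0.03 rad and z of scourer_bar in the frame of tray below 0.072 m and x of scourer_bar in the frame of tray between -0.08 and 0.08 m and y of scourer_bar in the frame of tray between -0.05 and 0.05 m and angle between scourer's own z axis and vertical below 0.08 rad and linear speed of scourer below 0.02 m/s); the robot touches nothing.
It fails at once if the lid is slammed (faster than 2 rad/s) (velocity of joint lid below -2 rad/s).
It fails at once if the pad holder is dropped: it falls freely for more than about 10 mm (contact force between the fingers and scourer below 0.05 N and linear speed of scourer above 0.5 m/s).
It fails at once if the thermostat knob is turned (its pointer moves more than 5 mm) (distance of thermostat_pointer from where it was at the start of the episode above 0.005 m).
It fails at once if a bystander (carton, tin, oil bottle, mill) is moved more than 30 mm or tipped over (distance of any of carton, tin, oil, mill from where it was at the start of the episode above 0.03 m or angle between any of tin, oil, mill, carton's own z axis and vertical above 0.5 rad).
It also fails if it takes over 72 s, if anything falls off the work surface, if the arm or the gripper's body presses on something with over 40 N, if the wrist force passes 120 N, or if a joint passes its speed limit or range.

## Robot

A 6-joint arm with a two-finger parallel gripper is mounted at the origin on the work surface. World frame = base frame: x ahead of the robot, y to its left, z up, the work surface at z = 0. Lengths are in m, angles in rad, forces in N, time in s.
With the tool pointing down it reaches from about 0.3 to 0.775 m from the base axis. Payload 14.6 kg.
Tool frame: the origin (TCP) lies on the mounting face of the last link; the fingertips stand 173 mm ahead of it and the grasp point (between the pads) lies 155 mm ahead of it (manip.grasp_offset is the y of the grasp point in the tool frame, in m); y points along the fingers, x is the direction in which the jaws open and shut, and the axes are right-handed (so a half turn about y gives the same grasp; the last joint's range is limited). The gripper opens to 85 mm and grips with 20 to 120 N. Pads are 22 mm wide; open, the fingers measure 114 mm over their backs; the gripper's body (76 mm by 85 mm) begins 54 mm behind the grasp point. The pads swing forward as they close: fully open they stand 13 mm farther back than shut.
Start: joints at [1.053, 0.3, 1.521, -0, 1.321, -0.067], TCP at [0.24, 0.495, 0.405] pointing down, gripper open.
Joint ranges: [-3.03, 3.03], [-0.79, 2.21], [0.23, 2.52], [-1.04, 4.18], [0, 3.07], [-2.55, 2.55]. Speed limits (rad/s): [2.22, 2.22, 2.57, 3.14, 3.14, 3.14].

## Interface

Orientations are given as a rotation vector (axis times angle).
In Python, from rig import manip gives the robot as it stands.
- The arm moves only by the shell command python3 -m jog 'ROWS'. ROWS is JSON, a list of rows, each a list of 3 entries, a list of its own where there are three numbers: the gripper's target within -1 to 1 (fully open at 1, half-way at 0, shut at -1), then the shift along the tool's x, y, z in cm, then the turn, a rotation vector about the tool's x, y, z in rad. A call has 1 to 5 rows; each row is the pose to reach, as a shift and turn from the pose commanded when the call began, along the tool's axes at that moment; what a row does not reach only later rows make up. A row lasts 1/10 s, in which the tool goes at most 50 mm and 8.59 degrees, less where a joint would pass 70% of its speed; a pose out of reach is approached as far as the arm can. A call with a gripper value outside its range is refused whole. The fingers move at their own pace and stop on an object; the grip force is fixed at half the most. Time passes only in rows, so rows that repeat a pose let the fingers close. It gives the time, the measured TCP pose, the force and the opening at its end, in the units of the state.
- manip.read_state(): the state, without advancing time (a new reading comes with each control period).
- manip.snapshot(name): name is "side" or "top" or "wrist"; returns the picture (420x560x3 uint8, red, green, blue); there is no depth.
- manip.camera_info(name): a dict with "mtx" (3x3 intrinsics, pixels), "origin" and "rotation" of the camera in the world; the wrist camera has in their place "tool_from_camera" (4x4, takes a point from camera to tool coordinates, whose origin is the TCP and whose axes are the tool frame's). Camera axes: x right, y up, looking along -z (the intrinsics and any distortion apply to the point x, -y, -z); pixel columns grow to the right and rows downward; lengths in m; the calibration is good to about 2 mm. The wrist camera is an equidistant fisheye: a pixel r from the principal point sees the ray r / f radians off the axis. A picture is of the moment at which its call begins: read the wrist's pose just before it. camera_info takes no time and is no camera call.
- manip.hand_in(): hands the job in, once; it reports no verdict.
The state is a dict: "time": time; "joint_pos": joint angles; "joint_velocities": joint speeds; "joint_efforts": joint torques, N m; "eef_pos": TCP position; "tool_rot": TCP orientation; "wrist_force": force on the tool from outside, world axes, zero at the start; "torque": the same for the moment, N m; "grip_width": finger opening in m.
Only numpy, scipy, OpenCV 4.12 (cv2) and the standard library are available. Lean on these libraries where they do the work, as an engineer would, in place of code of your own. Each camera call takes 0.05 s, during which the arm holds its last target. There are 200 camera calls.

## Working session

There is one attempt and no reset: what is moved stays moved. The work goes in short steps, Python scripts to look and compute and a shell command to move; the robot and the scene stay as the last step left them, time stands still between calls to the robot, and variables do not carry over. Pictures are saved under pics/ and viewed, about 8 in all and at most 12, crops included, and the job is handed in when it is done.

```bash
ls && mkdir -p pics
python3 - <<'E'
from rig import manip
import cv2,numpy as np
np.set_printoptions(precision=4,suppress=True)
print(manip.read_state())
for n in ["side","top","wrist"]:
    im=manip.snapshot(n); cv2.imwrite(f"pics/{n}0.png",im[:,:,::-1]); print(n,manip.camera_info(n))
a=cv2.imread("pics/side0.png");b=cv2.imread("pics/top0.png")
E
```

```text
pics
{'time': 0.0, 'joint_pos': array([ 1.0534,  0.3005,  1.5216, -0.    ,  1.3207, -0.0666]), 'joint_velocities': array([ 0.    , -0.0006, -0.0012, -0.0004, -0.0012, -0.001 ]), 'joint_efforts': array([ -0.0014, -54.3507, -36.1788,  -0.0002,   0.0041,   0.    ]), 'eef_pos': array([0.2396, 0.495 , 0.4041]), 'tool_rot': array([-1.3899, -0.8703,  0.872 ]), 'wrist_force': array([0.3574, 0.7886, 0.6096]), 'torque': array([-0.0396,  0.0042,  0.0126]), 'grip_width': 0.08532136682200894}
side {'mtx': array([[439.6729,   0.    , 279.8793],
       [  0.    , 439.6729, 211.4052],
       [  0.    ,   0.    ,   1.    ]]), 'origin': array([ 0.4481, -1.076 ,  0.7586]), 'rotation': array([ 1.0279, -0.0061, -0.0663])}
top {'mtx': array([[466.3118,   0.    , 273.623 ],
       [  0.    , 466.3118, 202.0633],
       [  0.    ,   0.    ,   1.    ]]), 'origin': array([0.2332, 0.0024, 1.4362]), 'rotation': array([ 0.1579, -0.1386, -1.5894])}
wrist {'mtx': array([[325.1923,   0.    , 282.5736],
       [  0.    , 325.1923, 206.8935],
       [  0.    ,   0.    ,   1.    ]]), 'tool_from_camera': array([[ 1.    , -0.    , -0.0006,  0.0007],
       [-0.0006,  0.3001, -0.9539,  0.03  ],
       [ 0.0002,  0.9539,  0.3001,  0.0762],
       [ 0.    ,  0.    ,  0.    ,  1.    ]])}
```

View pics/top0.png

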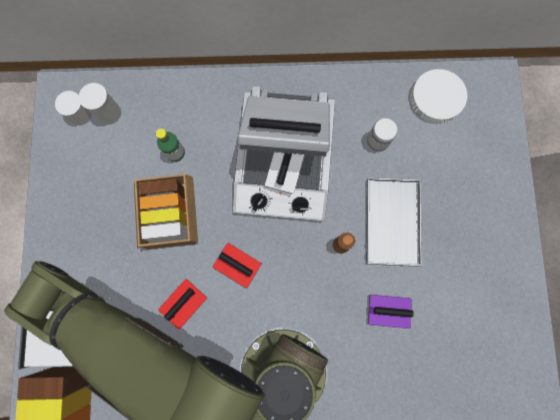

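View pics/side0.png

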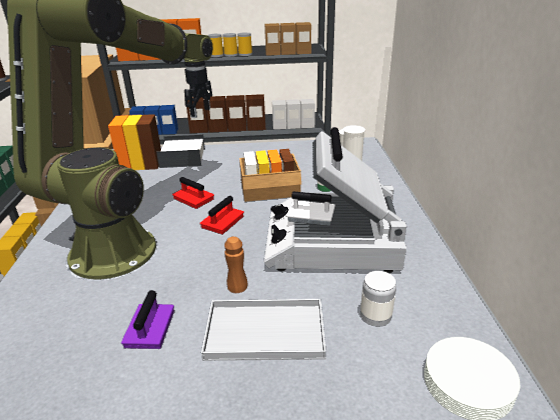

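Top view: grill at about (285,155), with its bare-metal scourer on the lower plate and the bar running from (280,182) to (290,153). The tray is to the right at (394,222), the mill at (345,242), the tin at (383,133), the oil at (168,145) and the carton at (165,212). The look-alikes are red at (237,265) and (183,303), and purple at (390,311). The grey one on the plate fits, and I'll confirm it in an enlarged crop.

```bash
cat > h.py <<'E'
from rig import manip
import cv2,numpy as np
from scipy.spatial.transform import Rotation as R
np.set_printoptions(precision=4,suppress=True)
G=manip.grasp_offset
def ray(n,p,st=None):
    c=manip.camera_info(n);K=c['mtx'];p=np.asarray(p,float)
    x=(p[0]-K[0,2])/K[0,0];y=(p[1]-K[1,2])/K[1,1]
    if n!='wrist':
        d=np.array([x,-y,-1]);return np.array(c['origin']),R.from_rotvec(c['rotation']).apply(d/np.linalg.norm(d))
    th=np.hypot(x,y);s=np.sin(th)/max(th,1e-9)
    d=np.array([x*s,-y*s,-np.cos(th)]);T=c['tool_from_camera'];st=st or manip.read_state()
    Rt=R.from_rotvec(st['tool_rot'])
    return st['eef_pos']+Rt.apply(T[:3,3]),Rt.apply(T[:3,:3]@d)
def onz(n,p,z,st=None):
    o,d=ray(n,p,st);return o+d*(z-o[2])/d[2]
def tri(*rs):
    A=sum(np.eye(3)-np.outer(d,d) for o,d in rs);b=sum((np.eye(3)-np.outer(d,d))@o for o,d in rs)
    return np.linalg.solve(A,b)
def go(pos,Rw,st=None):
    """shift (cm, tool axes) and turn from now to put the grasp point at pos with tool matrix Rw"""
    st=st or manip.read_state();R0=R.from_rotvec(st['tool_rot']);Rw=R.from_matrix(Rw)
    tcp=np.asarray(pos)-Rw.apply([0,G,0])
    return 100*R0.inv().apply(tcp-st['eef_pos']),(R0.inv()*Rw).as_rotvec()
E
python3 - <<'E'
from h import *
a=cv2.imread("pics/top0.png")[85:230,225:430];b=cv2.imread("pics/side0.png")[125:275,255:410]
A=cv2.resize(a,None,fx=3.9,fy=3.9,interpolation=2)
cv2.imwrite("pics/cA.png",A);cv2.imwrite("pics/cB.png",cv2.resize(b,None,fx=4,fy=4,interpolation=2))
print(G,A.shape)
print(R.from_rotvec(manip.read_state()['tool_rot']).as_matrix())
E
```

```text
0.1547 (566, 800, 3)
[[ 0.4357 -0.0004 -0.9001]
 [ 0.9001 -0.0008  0.4357]
 [-0.0009 -1.      0.    ]]
```

View pics/cA.png

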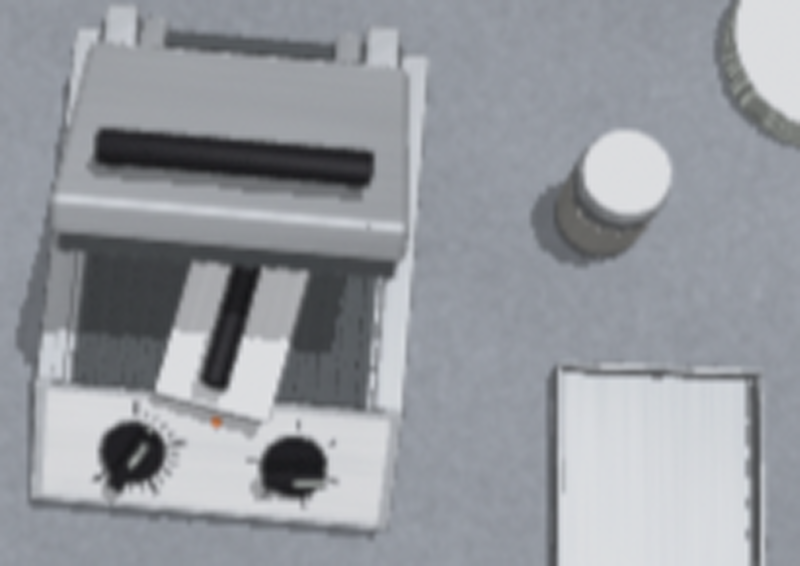

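View pics/cB.png

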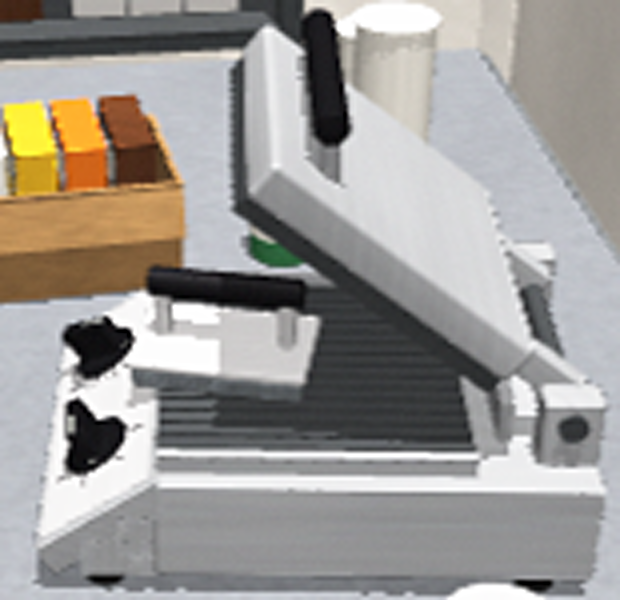

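The crops confirm it. The bare aluminium holder with the black bar sits on the lower plate, partly under the lid, with its bar ends in the side crop at (150,280) and (303,293). The timer knob is at crop A (133,453), the thermostat at (293,467), and the lid handle runs from (97,147) to (373,168). Now I'll turn these into positions.

Run:
```python
from h import *
A=lambda x,y:((x+.5)/3.9-.5+225,(y+.5)/3.9-.5+85)
B=lambda x,y:((x+.5)/4-.5+255,(y+.5)/4-.5+125)
print("grill front corners top z35",onz('top',A(32,503),.035),onz('top',A(383,530),.035))
print("panel top corners z92",onz('top',A(38,381),.092),onz('top',A(398,412),.092))
print("side: front near corner z35",onz('side',B(38,547),.035),"panel top near",onz('side',B(157,487),.092))
print("handle ends tri?",) 
h1=tri(ray('top',A(97,147)),ray('side',B(320,20)));h2=tri(ray('top',A(373,168)),ray('side',B(333,133)))
print(h1,h2,(h1+h2)/2,np.linalg.norm(h1-h2))
f=onz('side',B(153,280),.162);b=onz('side',B(303,293),.162)
print("bar side",f,b,(f+b)/2,np.linalg.norm(f-b))
print("bar top",onz('top',A(214,384),.162),onz('top',A(246,270),.162))
for n,ps in (('top',[(367.,179),(420,180.5),(421,266),(366.5,263.5)]),('side',[(207.5,300),(322,299),(326,356.5),(202,358)])):
    g=cv2.cvtColor(cv2.imread(f"pics/{n}0.png"),6)
    q=[onz(n,p,.025) for p in ps]; q=np.array(q); print(n,q,q.mean(0),[np.linalg.norm(q[i]-q[i-1]) for i in range(4)])
for nm,p,z in(("timer",A(133,453),.0),("thermo",A(293,467),0)):
    # skirt top plane z~.0635+7*cos35
    print(nm,onz('top',p,.0635+.0057))
print('mill',onz('top',(346,241),.152),'tin',onz('top',A(627,172),.11))
```

```text
grill front corners top z35 [0.4675 0.1417 0.035 ] [ 0.4395 -0.1313  0.035 ]
panel top corners z92 [0.5518 0.1309 0.092 ] [ 0.5207 -0.141   0.092 ]
side: front near corner z35 [ 0.4416 -0.133   0.035 ] panel top near [ 0.5207 -0.1511  0.092 ]
handle ends tri?
[0.6534 0.0699 0.3201] [ 0.6337 -0.1079  0.3163] [ 0.6436 -0.019   0.3182] 0.1789314728333
bar side [ 0.5314 -0.0015  0.162 ] [ 0.6324 -0.0307  0.162 ] [ 0.5819 -0.0161  0.162 ] 0.1051397999158422
bar top [ 0.5297 -0.0024  0.162 ] [ 0.6141 -0.0278  0.162 ]
top [[ 0.5676 -0.2744  0.025 ]
 [ 0.5586 -0.4376  0.025 ]
 [ 0.2965 -0.4194  0.025 ]
 [ 0.3077 -0.2574  0.025 ]] [ 0.4326 -0.3472  0.025 ] [np.float64(0.2604368990737619), np.float64(0.16341392263964002), np.float64(0.2627021422137348), np.float64(0.16235544706237107)]
side [[ 0.2996 -0.2607  0.025 ]
 [ 0.5772 -0.2813  0.025 ]
 [ 0.5612 -0.4545  0.025 ]
 [ 0.3027 -0.4376  0.025 ]] [ 0.4352 -0.3585  0.025 ] [np.float64(0.17690737782972055), np.float64(0.2783402234759846), np.float64(0.17395591532850718), np.float64(0.25899704973432436)]
timer [0.4987 0.0606 0.0692]
thermo [ 0.4847 -0.0615  0.0692]
mill [ 0.3638 -0.1814  0.152 ] tin [ 0.6995 -0.3215  0.11  ]
```

Measurements from both views agree. The grill origin is about (0.650,-0.017) with yaw -6.2°, and the lid is at about 0.67 rad. The bar middle is at (0.583,-0.017,0.162) with yaw -16°, and the tray is at about (0.433,-0.348) with yaw -3.7°. I'll approach leaning back 35° to clear the lid.

```bash
cat >> h.py <<'E'
def tool(yaw,tilt):
    """jaws across heading yaw (deg), fingers leaning forward tilt deg from straight down"""
    a,t=np.radians([yaw,tilt]);f=np.array([np.cos(a),np.sin(a),0]);x=np.array([-np.sin(a),np.cos(a),0])
    y=np.sin(t)*f-np.cos(t)*np.array([0,0,1]);return np.c_[x,y,np.cross(x,y)]
E
python3 - <<'E'
from h import *
T=tool(-16.1,35);g=np.array([.573,-.0143,.161])
print(go(g-.10*T[:,1],T))
E
```

```text
(array([-33.7845,   3.4915, -37.7984]), array([-0.6095, -0.1642, -0.0528]))
```

```bash
python3 -m jog '[[1,[-16.9,1.7,-18.9],[-0.61,-0.16,-0.05]],[1,[-16.9,1.7,-18.9],[-0.61,-0.16,-0.05]],[1,[-16.9,1.7,-18.9],[-0.61,-0.16,-0.05]],[1,[-16.9,1.7,-18.9],[-0.61,-0.16,-0.05]],[1,[-16.9,1.7,-18.9],[-0.61,-0.16,-0.05]]]'
python3 - <<'E'
from h import *
T=tool(-16.1,35);g=np.array([.573,-.0143,.161])
print(go(g-.10*T[:,1],T))
E
```

```text
time: 0.65
eef_pos: [0.3345, 0.2627, 0.3877]
tool_rot: [-1.826, -1.369, 0.711]
wrist_force: [1.2, 1.3, -0.2]
grip_width: 0.0854
(array([-19.9614,  10.7714, -12.0084]), array([ 0.0055, -0.0003, -0.0029]))
```

```bash
python3 -m jog '[[1,[-20,10.8,-12],[0,0,0]],[1,[-20,10.8,-12],[0,0,0]],[1,[-20,10.8,-12],[0,0,0]],[1,[-20,10.8,-12],[0,0,0]],[1,[-20,10.8,-12],[0,0,0]]]' && python3 -m jog '[[1,[0,0,0],[0,0,0]],[1,[0,0,0],[0,0,0]]]'
python3 - <<'E'
from h import *
T=tool(-16.1,35);g=np.array([.573,-.0143,.161])
print(go(g-.10*T[:,1],T),go(g,T))
st=manip.read_state();im=manip.snapshot('wrist');cv2.imwrite('pics/w1.png',im[:,:,::-1])
print(st['eef_pos'],st['tool_rot'])
E
```

```text
time: 1.15
eef_pos: [0.4294, 0.0317, 0.3691]
tool_rot: [-1.824, -1.364, 0.709]
wrist_force: [1.1, 1.5, 0.1]
grip_width: 0.0855
time: 1.35
eef_pos: [0.4294, 0.0328, 0.3687]
tool_rot: [-1.824, -1.36, 0.709]
wrist_force: [0.3, -0.5, 0.1]
grip_width: 0.0851
(array([-0.537 ,  0.2127, -0.4646]), array([-0.0004, -0.0061, -0.0049])) (array([-0.4876, 10.2126, -0.468 ]), array([-0.0004, -0.0061, -0.0049]))
[0.4294 0.0328 0.3687] [-1.824  -1.3605  0.7092]
```

View pics/w1.png

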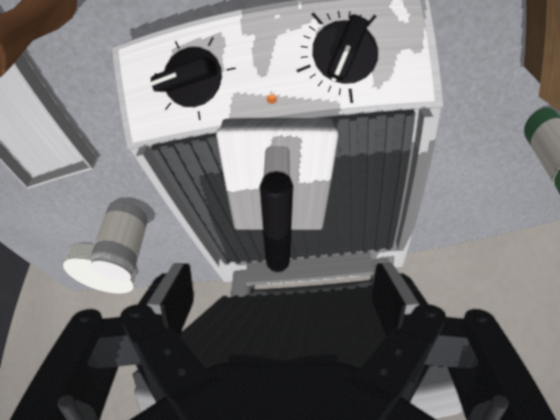

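The wrist view shows the bar from (276,182) to (278,265), centred and parallel between the open fingers. I'll check it with rays, then go in.

```bash
python3 - <<'E'
from h import *
f=onz('wrist',(276,184),.167);b=onz('wrist',(278,262),.167)
print(f,b,np.degrees(np.arctan2(*(b-f)[[1,0]])),np.linalg.norm(b-f))
E
python3 -m jog '[[1,[-0.4,5,-0.4],[0,0,0]],[1,[-0.4,8,-0.4],[0,0,0]],[1,[-0.4,10.2,-0.4],[0,0,0]],[1,[-0.4,10.2,-0.4],[0,0,0]]]'
```

```text
[0.5297 0.0006 0.167 ] [ 0.6279 -0.0283  0.167 ] -16.377698779883588 0.10237332536845602
time: 1.8
eef_pos: [0.4876, 0.0138, 0.2857]
tool_rot: [-1.819, -1.363, 0.714]
wrist_force: [-0.2, 0.1, 0.3]
grip_width: 0.0856
```

```bash
python3 -m jog '[[-1,[0,0,0],[0,0,0]],[-1,[0,0,0],[0,0,0]],[-1,[0,0,0],[0,0,0]],[-1,[0,0,0],[0,0,0]],[-1,[0,0,0],[0,0,0]]]' && python3 -m jog '[[-1,[0,0,0],[0,0,0]],[-1,[0,0,0],[0,0,0]],[-1,[0,0,0],[0,0,0]]]'
python3 - <<'E'
from h import *
Rt=R.from_rotvec(manip.read_state()['tool_rot']);print((manip.read_state()['eef_pos']+Rt.apply([0,G,0])))
print("up 3cm", 100*Rt.inv().apply([0,0,.03]),"back .12 up .07",100*Rt.inv().apply([-.12,.01,.07]))
E
```

```text
time: 2.3
eef_pos: [0.4874, 0.0126, 0.2885]
tool_rot: [-1.824, -1.365, 0.709]
wrist_force: [-5.0, 1.4, 6.3]
grip_width: 0.0204
time: 2.6
eef_pos: [0.4874, 0.0126, 0.2885]
tool_rot: [-1.824, -1.365, 0.709]
wrist_force: [-4.6, 0.8, 7.3]
grip_width: 0.0205
[ 0.5728 -0.0125  0.162 ]
up 3cm [-0.     -2.4542 -1.7253] back .12 up .07 [ -2.4233 -12.5101   5.6236]
```

```bash
python3 -m jog '[[-1,[0,-0.8,-0.6],[0,0,0]],[-1,[0,-1.6,-1.2],[0,0,0]],[-1,[0,-2.45,-1.73],[0,0,0]],[-1,[0,-2.45,-1.73],[0,0,0]]]' && python3 -m jog '[[-1,[-0.6,-3.1,1.4],[0,0,0]],[-1,[-1.2,-6.2,2.8],[0,0,0]],[-1,[-1.8,-9.4,4.2],[0,0,0]],[-1,[-2.4,-12.5,5.6],[0,0,0]],[-1,[-2.4,-12.5,5.6],[0,0,0]]]'
python3 - <<'E'
from h import *
T=tool(-3.7,25);Rt=manip.read_state()
a=R.from_rotvec(Rt['tool_rot']);print(Rt['eef_pos']+a.apply([0,G,0]),Rt['wrist_force'],Rt['torque'])
# tray centre, 10 mm front of middle along tray x
g=np.array([.4326,-.3485,0])-.010*np.array([.998,-.065,0])
print(go(g+[0,0,.20],T))
cv2.imwrite('pics/s2.png',manip.snapshot('side')[:,:,::-1])
im=manip.snapshot('wrist');cv2.imwrite('pics/w2.png',im[:,:,::-1])
a=cv2.imread('pics/s2.png')[100:330,200:420];b=cv2.imread('pics/w2.png')
cv2.imwrite('pics/c2.png',np.hstack([cv2.resize(a,(400,418)),cv2.resize(b[:,:],(400,418))]))
E
```

```text
time: 3.0
eef_pos: [0.4877, 0.0125, 0.3195]
tool_rot: [-1.824, -1.366, 0.708]
wrist_force: [-0.0, 0.3, -3.8]
grip_width: 0.0204
time: 3.5
eef_pos: [0.3658, 0.0229, 0.39]
tool_rot: [-1.825, -1.367, 0.707]
wrist_force: [0.6, 0.3, -2.7]
grip_width: 0.0205
[ 0.4515 -0.0022  0.2637] [ 0.6073  0.257  -2.6889] [ 0.1693  0.4693 -0.0456]
(array([-35.406 ,   9.5375,  -4.9099]), array([ 0.1781, -0.1917, -0.1104]))
```

View pics/c2.png

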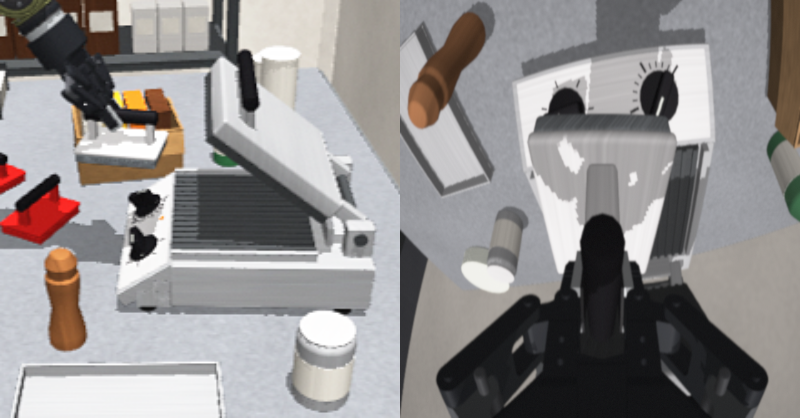

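The holder hangs level in the grip and everything else is in place. I'll keep the tilt so the pad stays level, and carry it high over to the tray.

Run:
```python
from h import *
T=tool(-3.7,35);u=np.array([.998,-.065,0])
g=np.array([.4326,-.3485,0])-.0115*u
print(go(g+[0,0,.26],T))
```

```text
(array([-35.9811,   4.1125,  -5.5499]), array([ 0.0021, -0.181 , -0.127 ]))
```

```bash
python3 -m jog '[[-1,[-3,0.3,-0.5],[0,-0.02,-0.015]],[-1,[-7,0.8,-1.1],[0,-0.04,-0.03]],[-1,[-11.5,1.3,-1.8],[0,-0.06,-0.045]],[-1,[-16,1.8,-2.5],[0,-0.08,-0.06]],[-1,[-20.5,2.3,-3.2],[0,-0.1,-0.075]]]'
python3 - <<'E'
from h import *
T=tool(-3.7,35);u=np.array([.998,-.065,0])
g=np.array([.4326,-.3485,0])-.0115*u
print(go(g+[0,0,.26],T))
E
```

```text
time: 4.1
eef_pos: [0.3511, -0.1628, 0.3868]
tool_rot: [-1.747, -1.484, 0.77]
wrist_force: [0.1, 0.2, -2.8]
grip_width: 0.0201
(array([-17.9872,   0.5885,  -0.9449]), array([-0.0018, -0.084 , -0.0542]))
```

```bash
python3 -m jog '[[-1,[-4.5,0.1,-0.2],[0,-0.02,-0.013]],[-1,[-9,0.3,-0.5],[0,-0.04,-0.027]],[-1,[-13,0.4,-0.7],[0,-0.06,-0.04]],[-1,[-16,0.5,-0.8],[0,-0.084,-0.054]],[-1,[-18,0.6,-0.9],[0,-0.084,-0.054]]]' && python3 -m jog '[[-1,[0,0,0],[0,0,0]],[-1,[0,0,0],[0,0,0]]]'
python3 - <<'E'
from h import *
T=tool(-3.7,35);u=np.array([.998,-.065,0])
g=np.array([.4326,-.3485,0])-.0115*u
print(go(g+[0,0,.26],T),go(g+[0,0,.085],T),go(g+[0,0,.064],T))
b=manip.snapshot('side');t=manip.snapshot('top')
cv2.imwrite('pics/c3.png',np.hstack([cv2.resize(b[180:400,120:360],(400,367)),cv2.resize(t[150:300,320:450],(318,367))])[:,:,::-1])
E
```

```text
time: 4.6
eef_pos: [0.3621, -0.3192, 0.4075]
tool_rot: [-1.689, -1.506, 0.832]
wrist_force: [-0.4, 0.3, -3.2]
grip_width: 0.0202
time: 4.8
eef_pos: [0.3617, -0.3172, 0.407]
tool_rot: [-1.688, -1.507, 0.832]
wrist_force: [0.3, -0.3, -3.8]
grip_width: 0.0203
(array([-2.7803,  0.3111,  3.2997]), array([-0.0439, -0.0361, -0.0289])) (array([-2.7105, 15.0725, 12.6991]), array([-0.0439, -0.0361, -0.0289])) (array([-2.7021, 16.8438, 13.8271]), array([-0.0439, -0.0361, -0.0289]))
```

View pics/c3.png

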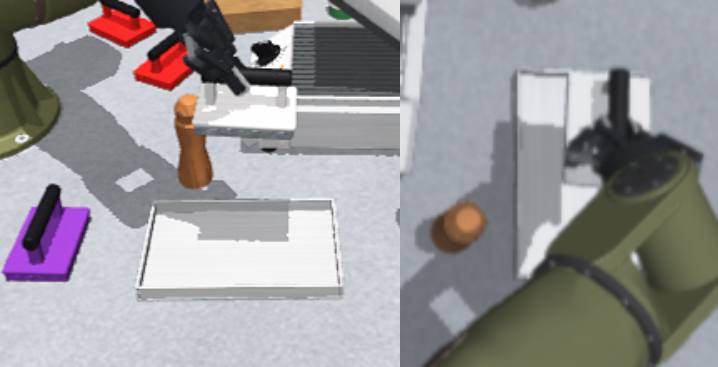

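```bash
python3 -m jog '[[-1,[-1.4,0.2,1.6],[-0.02,-0.02,-0.015]],[-1,[-2.8,0.3,3.3],[-0.044,-0.036,-0.029]],[-1,[-2.8,0.3,3.3],[-0.044,-0.036,-0.029]],[-1,[-2.8,0.3,3.3],[-0.044,-0.036,-0.029]]]'
python3 - <<'E'
from h import *
print(manip.read_state()['joint_pos'])
T=tool(-3.7,35);u=np.array([.998,-.065,0])
g=np.array([.4326,-.3485,0])-.0115*u
print(go(g+[0,0,.26],T),go(g+[0,0,.085],T),go(g+[0,0,.064],T))
E
```

```text
time: 5.3
eef_pos: [0.3625, -0.3183, 0.4099]
tool_rot: [-1.692, -1.51, 0.832]
wrist_force: [-0.1, -0.3, -2.8]
grip_width: 0.0204
[-0.8502  0.0832  1.7939  0.4868  0.8791 -2.5539]
(array([-2.6697,  0.5022,  3.5453]), array([-0.04  , -0.034 , -0.0309])) (array([-2.5517, 15.2259, 13.0031]), array([-0.04  , -0.034 , -0.0309])) (array([-2.5375, 16.9927, 14.1381]), array([-0.04  , -0.034 , -0.0309]))
```

Joint 6 has reached its range limit. The tray leaves room for the pad to lie about 14° askew, so I'll use a yaw of -18°.

Run:
```python
from h import *
T=tool(-18,35);f=np.array([T[1,0],-T[0,0],0])
g=np.array([.4326,-.3485,0])-.0115*f
print(go(g+[0,0,.24],T))
```

```text
(array([-0.1695,  2.2778,  4.4506]), array([-0.0391,  0.1733,  0.1082]))
```

```bash
python3 -m jog '[[-1,[-0.05,0.5,1],[-0.01,0.06,0.03]],[-1,[-0.1,1.2,2.2],[-0.02,0.12,0.07]],[-1,[-0.2,2.3,4.4],[-0.039,0.173,0.108]],[-1,[-0.2,2.3,4.4],[-0.039,0.173,0.108]],[-1,[-0.2,2.3,4.4],[-0.039,0.173,0.108]]]'
python3 - <<'E'
from h import *
print(manip.read_state()['joint_pos'])
T=tool(-18,35);f=np.array([T[1,0],-T[0,0],0])
g=np.array([.4326,-.3485,0])-.0115*f
print(go(g+[0,0,.24],T),go(g+[0,0,.09],T))
E
```

```text
time: 5.8
eef_pos: [0.338, -0.3181, 0.3674]
tool_rot: [-1.837, -1.337, 0.696]
wrist_force: [0.7, -0.8, -2.7]
grip_width: 0.0201
[-0.8818  0.0783  1.9085  0.5086  0.6878 -2.4604]
(array([0.0326, 0.0005, 0.1111]), array([-0.0004,  0.0013,  0.0011])) (array([ 0.0297, 12.2916,  8.7092]), array([-0.0004,  0.0013,  0.0011]))
```

```bash
python3 -m jog '[[-1,[0,1.5,1.05],[0,0,0]],[-1,[0,4,2.8],[0,0,0]],[-1,[0,6.5,4.6],[0,0,0]],[-1,[0,8,5.7],[0,0,0]],[-1,[0,8,5.7],[0,0,0]]]'
python3 - <<'E'
from h import *
print(manip.read_state()['joint_pos'])
T=tool(-18,35);f=np.array([T[1,0],-T[0,0],0])
g=np.array([.4326,-.3485,0])-.0115*f
print(go(g+[0,0,.09],T))
E
```

```text
time: 6.3
eef_pos: [0.3517, -0.31, 0.2802]
tool_rot: [-1.83, -1.305, 0.707]
wrist_force: [0.0, -0.0, -2.7]
grip_width: 0.0202
[-0.8415  0.2195  1.9777  0.5992  0.493  -2.5541]
(array([-1.1351,  4.6774,  4.4524]), array([-0.0248, -0.0083, -0.0132]))
```

Run:
```python
from h import *
q=np.array([onz('side',p,.025) for p in [(211.8,299.9),(321,298.7),(325.8,353.9),(201.6,352.7)]]);print(q,q.mean(0))
T=tool(-24,35);f=np.array([T[1,0],-T[0,0],0])
g=np.array([.4326,-.3495,0])+.037*np.array([.998,-.065,0])-.0115*f
print(go(g+[0,0,.16],T),go(g+[0,0,.1],T))
```

```text
[[ 0.3101 -0.2612  0.025 ]
 [ 0.5749 -0.28    0.025 ]
 [ 0.5618 -0.4477  0.025 ]
 [ 0.3006 -0.4233  0.025 ]] [ 0.4368 -0.3531  0.025 ]
(array([ 0.7384,  0.8519, -2.4626]), array([-0.0245,  0.0782,  0.0458])) (array([0.776 , 5.8504, 0.8561]), array([-0.0245,  0.0782,  0.0458]))
```

```bash
python3 -m jog '[[-1,[0.3,0.3,-0.9],[-0.008,0.03,0.02]],[-1,[0.5,0.6,-1.8],[-0.016,0.06,0.035]],[-1,[0.74,0.85,-2.46],[-0.025,0.078,0.046]],[-1,[0.74,0.85,-2.46],[-0.025,0.078,0.046]]]'
python3 - <<'E'
from h import *
print(manip.read_state()['joint_pos'])
T=tool(-24,35);f=np.array([T[1,0],-T[0,0],0])
g=np.array([.4326,-.3495,0])+.037*np.array([.998,-.065,0])-.0115*f
print(go(g+[0,0,.16],T),go(g+[0,0,.09],T))
E
```

```text
time: 6.7
eef_pos: [0.378, -0.3117, 0.2892]
tool_rot: [-1.899, -1.23, 0.639]
wrist_force: [-0.6, 0.7, -3.2]
grip_width: 0.0204
[-0.7951  0.2423  1.9258  0.5142  0.4416 -2.355 ]
(array([0.0506, 0.1882, 0.1686]), array([ 0.0052,  0.0003, -0.0023])) (array([0.0647, 5.9012, 4.2136]), array([ 0.0052,  0.0003, -0.0023]))
```

```bash
python3 -m jog '[[-1,[0.05,1.2,0.85],[0.003,0,0]],[-1,[0.05,2.4,1.7],[0.005,0,0]],[-1,[0.05,3.2,2.3],[0.005,0,0]],[-1,[0.05,3.2,2.3],[0.005,0,0]]]'
python3 - <<'E'
from h import *
print(manip.read_state()['joint_pos'])
T=tool(-24,35);f=np.array([T[1,0],-T[0,0],0])
g=np.array([.4326,-.3495,0])+.037*np.array([.998,-.065,0])-.0115*f
print(go(g+[0,0,.09],T),go(g+[0,0,.065],T))
E
```

```text
time: 7.1
eef_pos: [0.3767, -0.3109, 0.2477]
tool_rot: [-1.891, -1.226, 0.642]
wrist_force: [0.4, -0.4, -2.8]
grip_width: 0.0206
[-0.7956  0.3132  1.954   0.6246  0.365  -2.4769]
(array([0.0269, 2.615 , 1.6633]), array([-0.0038, -0.0006, -0.0012])) (array([0.0284, 4.6683, 3.0894]), array([-0.0038, -0.0006, -0.0012]))
```

Run:
```python
from h import *
T=tool(-28,30);f=np.array([T[1,0],-T[0,0],0])
g=np.array([.4326,-.350,0])+.040*np.array([.998,-.065,0])-.0115*f
print(go(g+[0,0,.115],T))
```

```text
(array([ 0.7047,  0.799 , -1.3765]), array([0.0834, 0.0583, 0.0363]))
```

```bash
python3 -m jog '[[-1,[0.3,0.3,-0.6],[0.04,0.03,0.02]],[-1,[0.7,0.8,-1.4],[0.083,0.058,0.036]],[-1,[0.7,0.8,-1.4],[0.083,0.058,0.036]]]'
python3 - <<'E'
from h import *
print(manip.read_state()['joint_pos'])
T=tool(-28,30);f=np.array([T[1,0],-T[0,0],0])
g=np.array([.4326,-.350,0])+.040*np.array([.998,-.065,0])-.0115*f
print(go(g+[0,0,.115],T),go(g+[0,0,.085],T))
E
```

```text
time: 7.4
eef_pos: [0.3952, -0.3113, 0.2508]
tool_rot: [-1.857, -1.114, 0.643]
wrist_force: [-0.5, 0.2, -3.4]
grip_width: 0.0201
[-0.7589  0.3367  1.9013  0.3369  0.4137 -2.1163]
(array([-0.0198,  0.0975,  0.1951]), array([ 0.0028,  0.0002, -0.0013])) (array([-0.0163,  2.6914,  1.7023]), array([ 0.0028,  0.0002, -0.0013]))
```

Run:
```python
from h import *
T=tool(-25,32);f=np.array([T[1,0],-T[0,0],0])
g=np.array([.4326,-.350,0])+.040*np.array([.998,-.065,0])-.0115*f
print(go(g+[0,0,.085],T))
```

```text
(array([-0.5054,  2.7063,  2.2312]), array([-0.0321, -0.0447, -0.0283]))
```

```bash
python3 -m jog '[[-1,[-0.15,0.8,0.7],[-0.01,-0.015,-0.01]],[-1,[-0.3,1.7,1.4],[-0.02,-0.03,-0.02]],[-1,[-0.5,2.7,2.2],[-0.032,-0.045,-0.028]],[-1,[-0.5,2.7,2.2],[-0.032,-0.045,-0.028]],[-1,[-0.5,2.7,2.2],[-0.032,-0.045,-0.028]]]'
python3 - <<'E'
from h import *
print(manip.read_state()['joint_pos'])
T=tool(-25,32);f=np.array([T[1,0],-T[0,0],0])
g=np.array([.4326,-.350,0])+.040*np.array([.998,-.065,0])-.0115*f
print(go(g+[0,0,.085],T),go(g+[0,0,.066],T))
b=manip.snapshot('side');cv2.imwrite('pics/c4.png',cv2.resize(b[220:400,160:360],(600,540),interpolation=cv2.INTER_CUBIC)[:,:,::-1])
E
```

```text
time: 7.9
eef_pos: [0.3872, -0.313, 0.2157]
tool_rot: [-1.858, -1.184, 0.656]
wrist_force: [-0.4, -0.4, -3.2]
grip_width: 0.0205
[-0.7791  0.3927  1.9342  0.5746  0.3336 -2.4137]
(array([ 0.0221, -0.0075, -0.0757]), array([-0.0004, -0.0001, -0.    ])) (array([0.0221, 1.6042, 0.9304]), array([-0.0004, -0.0001, -0.    ]))
```

View pics/c4.png

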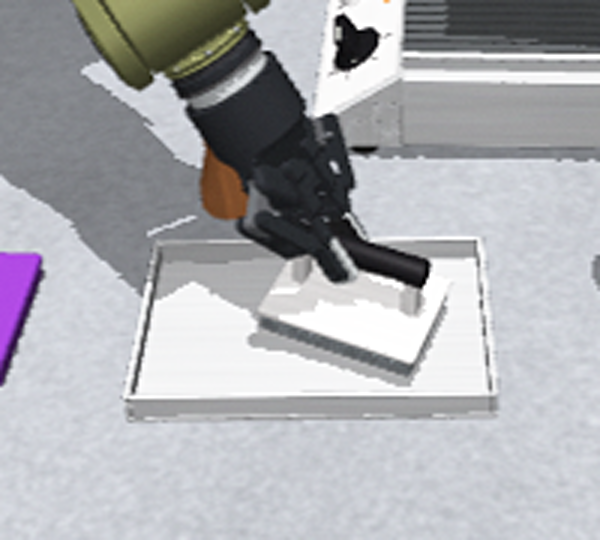

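The pad hovers just above the tray floor, inside all four walls with clearance. I'll lower it gently.

```bash
python3 -m jog '[[-1,[0,0.4,0.25],[0,0,0]],[-1,[0,0.8,0.5],[0,0,0]],[-1,[0,1.1,0.68],[0,0,0]],[-1,[0,1.1,0.68],[0,0,0]]]' && python3 -m jog '[[-1,[0,0.15,0.1],[0,0,0]],[-1,[0,0.3,0.18],[0,0,0]],[-1,[0,0.3,0.18],[0,0,0]]]'
python3 - <<'E'
from h import *
s=manip.read_state();print(s['joint_pos'],s['eef_pos']+R.from_rotvec(s['tool_rot']).apply([0,G,0]))
E
```

```text
time: 8.35
eef_pos: [0.3873, -0.3127, 0.2015]
tool_rot: [-1.856, -1.183, 0.657]
wrist_force: [0.4, 0.1, -3.0]
grip_width: 0.0202
time: 8.65
eef_pos: [0.3876, -0.3131, 0.1992]
tool_rot: [-1.859, -1.184, 0.656]
wrist_force: [0.1, 0.6, 3.1]
grip_width: 0.0201
[-0.7785  0.4264  1.938   0.6406  0.3015 -2.4825] [ 0.4619 -0.3479  0.0681]
```

```bash
python3 -m jog '[[-1,[0,0.12,0.08],[0,0,0]],[-1,[0,0.2,0.13],[0,0,0]],[-1,[0,0.2,0.13],[0,0,0]]]' && python3 -m jog '[[0.2,[0,0.2,0.13],[0,0,0]],[0.2,[0,0.2,0.13],[0,0,0]],[0.6,[0,0.2,0.13],[0,0,0]],[1,[0,0.2,0.13],[0,0,0]],[1,[0,0.2,0.13],[0,0,0]]]' && python3 -m jog '[[1,[0,0,0],[0,0,0]],[1,[0,0,0],[0,0,0]]]'
python3 - <<'E'
from h import *
s=manip.read_state();print(s['joint_pos'])
E
```

```text
time: 8.95
eef_pos: [0.3876, -0.3132, 0.1971]
tool_rot: [-1.86, -1.184, 0.656]
wrist_force: [-3.1, 2.3, 7.6]
grip_width: 0.0204
time: 9.45
eef_pos: [0.3873, -0.3128, 0.1938]
tool_rot: [-1.857, -1.183, 0.657]
wrist_force: [-0.6, 0.1, -0.4]
grip_width: 0.0851
time: 9.65
eef_pos: [0.3873, -0.3128, 0.1938]
tool_rot: [-1.857, -1.183, 0.656]
wrist_force: [0.5, -1.1, 0.5]
grip_width: 0.0852
[-0.7786  0.4368  1.94    0.6614  0.2935 -2.5045]
```

Contact was felt and the holder released. Next I back out along the fingers, rise, check the placing, and work out the approach to the lid.

```bash
python3 -m jog '[[1,[0,-2,0],[0,0,0]],[1,[0,-5,0],[0,0,0]],[1,[0,-9,-1],[0,0,0]],[1,[0,-13,-4],[0,0,0]],[1,[0,-17,-7],[0,0,0]]]'
python3 - <<'E'
from h import *
s=manip.read_state();print(s['joint_pos'],s['eef_pos'])
b=manip.snapshot('side');cv2.imwrite('pics/c5.png',cv2.resize(b[220:400,160:360],(500,450),interpolation=cv2.INTER_CUBIC)[:,:,::-1])
H=np.array([.804,-.0337,.12]);xg=np.array([.9942,-.108,0])
print(go([.6436,-.019,.375],tool(-6.2,0)))
E
```

```text
time: 10.15
eef_pos: [0.3591, -0.2997, 0.377]
tool_rot: [-1.858, -1.181, 0.657]
wrist_force: [1.5, -0.2, -1.1]
grip_width: 0.0856
[-0.8027  0.0725  1.885   0.304   0.6805 -2.1238] [ 0.3591 -0.2997  0.377 ]
(array([ 37.4462,  -4.9015, -19.4206]), array([ 0.5623, -0.3194, -0.0978]))
```

View pics/c5.png

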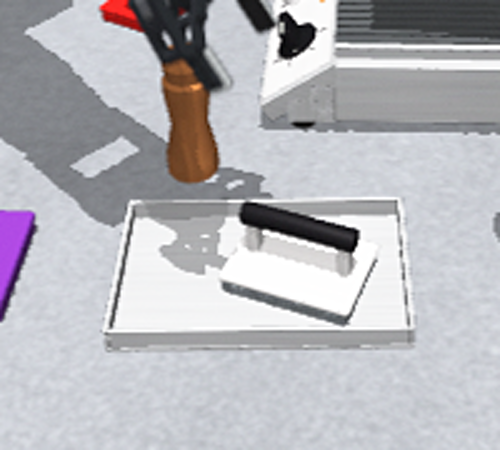

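The holder lies flat and upright well inside the tray, and the mill hasn't moved. Next is the lid.

Run:
```python
from h import *
print(go([.50,-.12,.375],tool(-10,10)))
```

```text
(array([ 21.5133, -10.7352,  -9.7172]), array([ 0.3908, -0.2453, -0.1002]))
```

```bash
python3 -m jog '[[-1,[3,-3,-2],[0.08,-0.05,-0.02]],[-1,[7,-6,-5],[0.16,-0.1,-0.04]],[-1,[11.5,-8,-7],[0.24,-0.15,-0.06]],[-1,[16,-9.5,-8.5],[0.32,-0.2,-0.08]],[-1,[20,-10.7,-9.7],[0.39,-0.245,-0.1]]]'
python3 - <<'E'
from h import *
print(manip.read_state()['joint_pos'])
print(go([.6436,-.019,.375],tool(-6.2,0)))
E
```

```text
time: 10.7
eef_pos: [0.4658, -0.1314, 0.517]
tool_rot: [-1.41, -1.193, 1.004]
wrist_force: [0.9, -0.8, 0.6]
grip_width: 0.0121
[-0.356   0.0597  1.5475  0.0371  1.3744 -1.7584]
(array([ 14.1255,   1.3897, -15.5736]), array([ 0.1642, -0.0643,  0.0014]))
```

```bash
python3 -m jog '[[-1,[3.2,0.2,-3.4],[0.04,-0.015,0]],[-1,[6.4,0.5,-7],[0.08,-0.03,0]],[-1,[9.6,0.8,-10.5],[0.12,-0.045,0]],[-1,[12.5,1.2,-13.6],[0.164,-0.064,0]],[-1,[14.1,1.4,-15.6],[0.164,-0.064,0]]]' && python3 -m jog '[[-1,[0,0,0],[0,0,0]],[-1,[0,0,0],[0,0,0]]]'
python3 - <<'E'
from h import *
print(manip.read_state()['joint_pos'])
T=tool(-6.2,0)
H=np.array([.804,-.0337,.12]);xg=np.array([.9942,-.108,0])
print(go([.6436,-.019,.375],T))
# grasp point = tip - 18mm along y(down): tip on bar top
for th in [.674,.6,.5,.4,.3,.2,.1,0]:
    a=th+np.arctan2(55,250);C=H+.256*(-np.cos(a)*xg+np.array([0,0,np.sin(a)]))
    print(th,C,go(C+[0,0,.012+.018],T)[0])
cv2.imwrite('pics/s6.png',manip.snapshot('side')[:,:,::-1])
a=cv2.imread('pics/s6.png');cv2.imwrite('pics/c6.png',cv2.resize(a[40:300,220:420],(600,600*260//200))[:600] if 0 else cv2.resize(a[60:260,250:410],(480,600)))
E
```

```text
time: 11.2
eef_pos: [0.6456, -0.0191, 0.5273]
tool_rot: [-1.256, -1.13, 1.129]
wrist_force: [0.4, -1.0, 0.8]
grip_width: 0.0002
time: 11.4
eef_pos: [0.6438, -0.0211, 0.5277]
tool_rot: [-1.259, -1.13, 1.126]
wrist_force: [-0.1, -0.1, 0.5]
grip_width: -0.0
[-0.0898  0.4742  1.0043  0.0017  1.662  -1.5511]
(array([ 0.2075, -0.1949,  0.0463]), array([ 0.0011, -0.0012,  0.0018]))
0.674 [ 0.6439 -0.0163  0.319 ] [0.4738 2.4037 0.0473]
0.6 [ 0.6297 -0.0148  0.3066] [0.4699 3.647  1.4761]
0.5 [ 0.6121 -0.0129  0.2881] [0.4646 5.4883 3.2532]
0.4 [ 0.5963 -0.0111  0.268 ] [0.4592 7.4977 4.8377]
0.3 [ 0.5827 -0.0097  0.2464] [0.4538 9.6553 6.2136]
0.2 [ 0.5712 -0.0084  0.2236] [ 0.4484 11.9395  7.3672]
0.1 [ 0.5621 -0.0074  0.1997] [ 0.4431 14.3274  8.287 ]
0 [ 0.5554 -0.0067  0.175 ] [ 0.438  16.7952  8.9638]
```

View pics/c6.png

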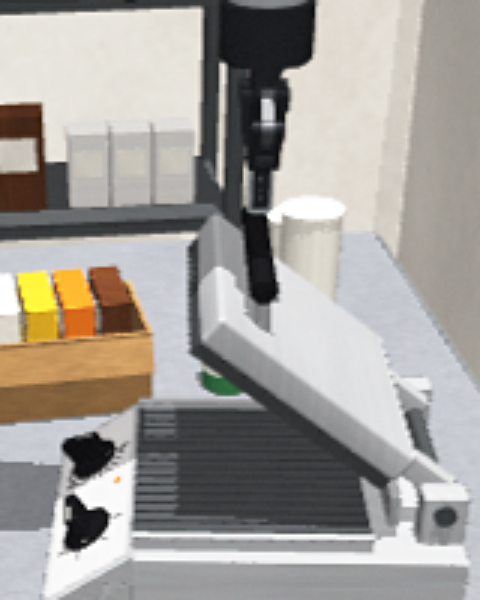

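The closed fingertips stand right above the handle's middle. I'll push along the computed arc.

```bash
python3 -m jog '[[-1,[0.4,1.2,-0.2],[0,0,0]],[-1,[0.4,2.4,-0.1],[0,0,0]],[-1,[0.4,3.1,0.5],[0,0,0]],[-1,[0.4,3.8,1.2],[0,0,0]],[-1,[0.4,4.7,2.1],[0,0,0]]]'
python3 - <<'E'
from h import *
T=tool(-6.2,0)
H=np.array([.804,-.0337,.12]);xg=np.array([.9942,-.108,0])
for th in [.5,.4,.3,.2,.1,0]:
    a=th+np.arctan2(55,250);C=H+.256*(-np.cos(a)*xg+np.array([0,0,np.sin(a)]))
    print(th,go(C+[0,0,.012+.018],T)[0])
E
```

```text
time: 11.95
eef_pos: [0.6218, -0.0148, 0.4831]
tool_rot: [-1.26, -1.131, 1.125]
wrist_force: [-6.5, 2.0, 13.5]
grip_width: -0.0002
0.5 [0.088  1.0252 0.9912]
0.4 [0.0807 3.0308 2.5805]
0.3 [0.0735 5.1851 3.9616]
0.2 [0.0663 7.4664 5.1207]
0.1 [0.0594 9.8521 6.0463]
0 [ 0.0527 12.3183  6.7291]
```

```bash
python3 -m jog '[[-1,[0,1.1,0.8],[0,0,0]],[-1,[0,2.1,1.6],[0,0,0]],[-1,[0,3.1,2.4],[0,0,0]],[-1,[0,4.2,3.1],[0,0,0]],[-1,[0,5.2,3.8],[0,0,0]]]'
python3 - <<'E'
from h import *
T=tool(-6.2,0)
H=np.array([.804,-.0337,.12]);xg=np.array([.9942,-.108,0])
for th in [.3,.2,.1,0]:
    a=th+np.arctan2(55,250);C=H+.256*(-np.cos(a)*xg+np.array([0,0,np.sin(a)]))
    print(th,go(C+[0,0,.012+.018],T)[0])
E
```

```text
time: 12.45
eef_pos: [0.5846, -0.0108, 0.4287]
tool_rot: [-1.26, -1.13, 1.125]
wrist_force: [1.2, 0.4, 2.2]
grip_width: -0.0002
0.3 [ 0.0889 -0.2455  0.1973]
0.2 [0.082  2.0373 1.3536]
0.1 [0.0753 4.4241 2.2762]
0 [0.069  6.8911 2.9559]
```

```bash
python3 -m jog '[[-1,[0,1.2,0.6],[0,0,0]],[-1,[0,2.4,1.2],[0,0,0]],[-1,[0,3.6,1.7],[0,0,0]],[-1,[0,4.7,2.1],[0,0,0]],[-1,[0,5.7,2.4],[0,0,0]]]' && python3 -m jog '[[-1,[0,0.7,0.2],[0,0,0]],[-1,[0,1.1,0.3],[0,0,0]],[-1,[0,1.3,0.3],[0,0,0]],[-1,[0,1.3,0.3],[0,0,0]]]'
```

```text
time: 12.95
eef_pos: [0.5612, -0.008, 0.3715]
tool_rot: [-1.259, -1.13, 1.126]
wrist_force: [-2.5, 0.7, 2.7]
grip_width: 0.0004
time: 13.35
eef_pos: [0.559, -0.0076, 0.3603]
tool_rot: [-1.26, -1.131, 1.125]
wrist_force: [-5.5, 0.9, 7.8]
grip_width: 0.0002
```

```bash
python3 -m jog '[[-1,[0,0.2,0],[0,0,0]],[-1,[0,0.2,0],[0,0,0]],[-1,[0,0.2,0],[0,0,0]]]' && python3 -m jog '[[-1,[0,0.15,0],[0,0,0]],[-1,[0,0.15,0],[0,0,0]],[-1,[0,0.15,0],[0,0,0]]]'
```

```text
time: 13.65
eef_pos: [0.5589, -0.0075, 0.36]
tool_rot: [-1.261, -1.132, 1.125]
wrist_force: [-13.8, 1.0, 24.3]
grip_width: -0.0002
time: 13.95
eef_pos: [0.5587, -0.0075, 0.3598]
tool_rot: [-1.262, -1.133, 1.124]
wrist_force: [-20.6, 0.3, 38.0]
grip_width: 0.0
```

The hard stop at 38 N with the bar top at 0.187 says the lid is shut. I'll lift off, then fit the arm's kinematics from logged states to check whether the knob pose is feasible, since joint 5 has a lower limit of 0.

```bash
python3 -m jog '[[-1,[0,-0.8,0],[0,0,0]],[-1,[0,-3,0],[0,0,0]],[-1,[0,-6,1],[0,0,0]],[-1,[0,-9,4],[0,0,0]],[1,[0,-9,8],[0,0,0]]]'
cat > kin.py <<'E'
from h import *
from scipy.optimize import brentq,fsolve
D=[([1.0534,.3005,1.5216],[.2396,.495,.4041],[-1.3899,-.8703,.872]),
([-.8502,.0832,1.7939],[.3625,-.3183,.4099],[-1.692,-1.51,.832]),([-.8818,.0783,1.9085],[.338,-.3181,.3674],[-1.837,-1.337,.696]),
([-.8415,.2195,1.9777],[.3517,-.31,.2802],[-1.83,-1.305,.707]),([-.7951,.2423,1.9258],[.378,-.3117,.2892],[-1.899,-1.23,.639]),
([-.7956,.3132,1.954],[.3767,-.3109,.2477],[-1.891,-1.226,.642]),([-.7786,.4368,1.94],[.3873,-.3128,.1938],[-1.857,-1.183,.656]),
([-.356,.0597,1.5475],[.4658,-.1314,.517],[-1.41,-1.193,1.004]),([-.0898,.4742,1.0043],[.6438,-.0211,.5277],[-1.259,-1.13,1.126])]
A=[];b=[]
for j,p,r in D:
    t=R.from_rotvec(r).apply([0,1,0]);u=np.array([np.cos(j[0]),np.sin(j[0]),0]);s=j[1]+j[2]
    # columns: a0,L1,e,L2,L3 in radial ; h in z
    rad=[1,np.sin(j[1]),np.cos(s),np.sin(s)];zz=[0,np.cos(j[1]),-np.sin(s),np.cos(s)]
    A+= [[*rad,t@u,0],[*zz,t[2],1]];b+=[np.dot(p,u),p[2]]
X,res,rk,sv=np.linalg.lstsq(np.array(A),np.array(b),rcond=None)
a0,L1,e,L2,L3,h=X
def ik(tcp,y):
    w=np.array(tcp)-L3*np.asarray(y);j1=np.arctan2(w[1],w[0]);r=np.hypot(*w[:2])
    F=lambda q:[a0+L1*np.sin(q[0])+e*np.cos(q.sum())+L2*np.sin(q.sum())-r,h+L1*np.cos(q[0])-e*np.sin(q.sum())+L2*np.cos(q.sum())-w[2]]
    q=fsolve(F,[.4,1.9]);s=q.sum();f=np.array([np.sin(s)*np.cos(j1),np.sin(s)*np.sin(j1),np.cos(s)])
    return j1,q,s,np.arccos(f@y),np.array(F(q))
if __name__=="__main__":
    print(X,rk,np.abs(np.array(A)@X-b).max())
    for yaw in(-6.2,):
      for tilt in (35,30,25,20,10,0):
        T=tool(yaw,tilt);y=T[:,1];g=np.array([.4851,.0632,.0873])
        j1,q,s,j5,er=ik(g-G*y,y);print(tilt,j1,q,"forearm pitch below",np.degrees(s),"tool pitch",180-tilt,"j5",j5,er)
E
python3 kin.py; python3 -c "
from h import *
print(manip.read_state())"
```

```text
time: 14.45
eef_pos: [0.479, 0.0011, 0.4489]
tool_rot: [-1.264, -1.134, 1.123]
wrist_force: [0.2, 0.4, -0.0]
grip_width: 0.0129
[0.0001 0.4241 0.0408 0.4474 0.0713 0.2211] 6 7.457143711819825e-05
35 0.21342681491332693 [0.232  2.1826] forearm pitch below 138.34144253805286 tool pitch 145 j5 0.2298353603948349 [-0.  0.]
30 0.1996025546932526 [0.2358 2.1387] forearm pitch below 136.04846985894187 tool pitch 150 j5 0.30385776102829004 [ 0. -0.]
25 0.1862542214501337 [0.2466 2.0924] forearm pitch below 134.01477451186926 tool pitch 155 j5 0.40120537949854324 [-0. -0.]
20 0.1734973353419184 [0.2635 2.0442] forearm pitch below 132.21961892584065 tool pitch 160 j5 0.5058634530175085 [-0. -0.]
10 0.15004480769102677 [0.3127 1.9433] forearm pitch below 129.26120225130757 tool pitch 170 j5 0.7178315179193295 [0. 0.]
0 0.12955271650117114 [0.3778 1.8391] forearm pitch below 127.01962361874094 tool pitch 180 j5 0.9246820067988094 [-0.  0.]
{'time': 14.45, 'joint_pos': array([-0.0745,  0.1056,  1.6506,  0.0018,  1.3771, -1.5356]), 'joint_velocities': array([ 0.0298, -0.9138,  1.1487,  0.0016, -0.1882,  0.0268]), 'joint_efforts': array([ -0.5999, -33.5845, -43.9714,  -0.0126,   1.2303,  -0.0746]), 'eef_pos': array([0.479 , 0.0011, 0.4489]), 'tool_rot': array([-1.2642, -1.1344,  1.1226]), 'wrist_force': array([ 0.2216,  0.4074, -0.0436]), 'torque': array([ 0.0624,  0.0165, -0.0162]), 'grip_width': 0.012858417459729087}
```

The kinematic fit is accurate to 0.07 mm. I'll work out the full wrist solution for gripping the knob through the turn.

```bash
cat > kin2.py <<'E'
from kin import *
def wr(j1,s,j4,j5): return R.from_euler('ZYZY',[j1,s,j4,j5])
# calibrate: tool R = wr * Rz(j6) * M
def M(j,rv,sg=1): return (wr(j[0],j[1]+j[2],j[3],j[4])*R.from_euler('Z',sg*j[5])).inv()*R.from_rotvec(rv)
C1=([1.0534,.3005,1.5216,0,1.3207,-.0666],[-1.3899,-.8703,.872]);C2=([-.0745,.1056,1.6506,.0018,1.3771,-1.5356],[-1.2642,-1.1344,1.1226])
def full(g,Rw):
    y=Rw[:,1];j1,q,s,_,_=ik(np.asarray(g)-G*y,y);d=R.from_euler('ZY',[j1,s]).inv().apply(y)
    j5=np.arccos(d[2]);j4=np.arctan2(d[1],d[0]);r=(wr(j1,s,j4,j5).inv()*R.from_matrix(Rw)*M(*C1).inv()).as_euler('zyx')
    return np.array([j1,*q,j4,j5,r[0]])
def knob(yaw,tilt,th):
    """tool over the knob, turned th deg clockwise"""
    T=R.from_matrix(tool(yaw,tilt));return (T*R.from_rotvec([0,np.radians(th),0])).as_matrix()
if __name__=="__main__":
    for sg in(1,-1):print(sg,M(*C1,sg).as_rotvec(),M(*C2,sg).as_rotvec())
    g=np.array([.4851,.0632,.0873])
    for yaw,tilt in((-6.2,35),(-4,32.5),(0,33),(-2,31)):
        for th in (0,30,130):
            Rw=knob(yaw,tilt,th);print(yaw,tilt,th,full(g,Rw),full(g-.08*Rw[:,1],Rw))
    n=tool(-6.2,35)[:,1]
    for a in((-4,32.5),(0,33),(-2,31)):print(a,np.degrees(np.arccos(n@tool(*a)[:,1])))
E
python3 kin2.py
```

```text
Traceback (most recent call last):
  File "kin2.py", line 14, in <module>
    for sg in(1,-1):print(sg,M(*C1,sg).as_rotvec(),M(*C2,sg).as_rotvec())
                             ~^^^^^^^^
  File "kin2.py", line 4, in M
    def M(j,rv,sg=1): return (wr(j[0],j[1]+j[2],j[3],j[4])*R.from_euler('Z',sg*j[5])).inv()*R.from_rotvec(rv)
                              ~~^^^^^^^^^^^^^^^^^^^^^^^^^^
  File "kin2.py", line 2, in wr
    def wr(j1,s,j4,j5): return R.from_euler('ZYZY',[j1,s,j4,j5])
                               ~~~~~~~~~~~~^^^^^^^^^^^^^^^^^^^^^
  File "scipy/spatial/transform/_rotation.pyx", line 1413, in scipy.spatial.transform._rotation.Rotation.from_euler
ValueError: Expected axis specification to be a non-empty string of upto 3 characters, got ZYZY
```

```bash
sed -i "s/return R.from_euler('ZYZY',\[j1,s,j4,j5\])/return R.from_euler('ZYZ',[j1,s,j4])*R.from_euler('Y',j5)/" kin2.py && python3 kin2.py
```

```text
1 [-0.      2.2214  2.2214] [ 0.0001 -2.2214 -2.2214]
-1 [0.1435 2.1525 2.1524] [1.5701 0.0553 0.0554]
-6.2 35 0 [ 0.2134  0.232   2.1826 -0.9205  0.2298 -0.3967] [ 0.2586 -0.0157  2.2484 -0.5754  0.3876 -0.725 ]
-6.2 35 30 [ 0.2134  0.232   2.1826 -0.9205  0.2298  0.1269] [ 0.2586 -0.0157  2.2484 -0.5754  0.3876 -0.2014]
-6.2 35 130 [ 0.2134  0.232   2.1826 -0.9205  0.2298  1.8722] [ 0.2586 -0.0157  2.2484 -0.5754  0.3876  1.5439]
-4 32.5 0 [ 0.1944  0.2305  2.1643 -0.6305  0.2404 -0.7298] [ 0.2285 -0.012   2.2223 -0.4032  0.4142 -0.9447]
-4 32.5 30 [ 0.1944  0.2305  2.1643 -0.6305  0.2404 -0.2062] [ 0.2285 -0.012   2.2223 -0.4032  0.4142 -0.4211]
-4 32.5 130 [ 0.1944  0.2305  2.1643 -0.6305  0.2404  1.5391] [ 0.2285 -0.012   2.2223 -0.4032  0.4142  1.3242]
0 33 0 [ 0.1728  0.2266  2.1735 -0.5016  0.1961 -0.9319] [ 0.1959 -0.0208  2.2353 -0.294   0.3746 -1.1312]
0 33 30 [ 0.1728  0.2266  2.1735 -0.5016  0.1961 -0.4083] [ 0.1959 -0.0208  2.2353 -0.294   0.3746 -0.6076]
0 33 130 [ 0.1728  0.2266  2.1735 -0.5016  0.1961  1.337 ] [ 0.1959 -0.0208  2.2353 -0.294   0.3746  1.1377]
-2 31 0 [ 0.1804  0.2303  2.1533 -0.4568  0.2521 -0.9412] [ 0.2067 -0.0088  2.2066 -0.2984  0.4326 -1.0903]
-2 31 30 [ 0.1804  0.2303  2.1533 -0.4568  0.2521 -0.4176] [ 0.2067 -0.0088  2.2066 -0.2984  0.4326 -0.5667]
-2 31 130 [ 0.1804  0.2303  2.1533 -0.4568  0.2521  1.3277] [ 0.2067 -0.0088  2.2066 -0.2984  0.4326  1.1787]
(-4, 32.5) 2.782435874355888
(0, 33) 4.000341663831097
(-2, 31) 4.60583200412462
```

Run:
```python
from kin2 import *
g=np.array([.4851,.0632,.0873]);Rw=knob(-5,34,28);p=g-.09*Rw[:,1]
print(full(p,Rw),full(g,Rw),go(p,Rw))
```

```text
[ 0.2491 -0.0463  2.2438 -0.4715  0.4183 -0.3639] [ 0.2038  0.2306  2.176  -0.7915  0.2275 -0.0602] (array([ 5.8993, 15.7742, 13.8874]), array([-0.5716,  0.4518, -0.1476]))
```

```bash
python3 -m jog '[[-0.1,[1.2,2.5,3],[-0.11,0.09,-0.03]],[-0.1,[2.4,5.5,6],[-0.22,0.18,-0.06]],[-0.1,[3.6,9,9],[-0.34,0.27,-0.09]],[-0.1,[4.8,12.5,11.5],[-0.46,0.36,-0.12]],[-0.1,[5.9,15.8,13.9],[-0.57,0.45,-0.148]]]' && python3 -m jog '[[-0.1,[0,0,0],[0,0,0]],[-0.1,[0,0,0],[0,0,0]]]'
python3 - <<'E'
from kin2 import *
g=np.array([.4851,.0632,.0873]);Rw=knob(-5,34,28);p=g-.09*Rw[:,1]
print(go(p,Rw),manip.read_state()['joint_pos'])
st=manip.read_state();im=manip.snapshot('wrist');cv2.imwrite('pics/w7.png',im[:,:,::-1])
np.save('st7.npy',np.r_[st['eef_pos'],st['tool_rot']])
# predicted pixel of knob top centre
c=manip.camera_info('wrist');T=c['tool_from_camera'];Rt=R.from_rotvec(st['tool_rot'])
def px(P):
    q=np.linalg.inv(T)@np.r_[Rt.inv().apply(P-st['eef_pos']),1];v=np.array([q[0],-q[1],-q[2]]);th=np.arctan2(np.hypot(v[0],v[1]),v[2]);k=np.hypot(v[0],v[1])
    return c['mtx'][0,0]*th*v[:2]/k+c['mtx'][:2,2]
n=-tool(-6.2,35)[:,1];print(px(g+.005*n),px(g-.022*n))
u,v=px(g).astype(int);x0,y0=max(u-80,0),max(v-80,0);print(x0,y0)
cv2.imwrite('pics/c7.png',cv2.resize(im[y0:y0+150,x0:x0+180],None,fx=4,fy=4,interpolation=cv2.INTER_CUBIC)[:,:,::-1])
E
```

```text
time: 14.95
eef_pos: [0.3553, 0.0701, 0.2982]
tool_rot: [-1.704, -1.196, 0.434]
wrist_force: [0.7, -1.0, -0.3]
grip_width: 0.0382
time: 15.15
eef_pos: [0.3581, 0.0695, 0.3009]
tool_rot: [-1.703, -1.197, 0.443]
wrist_force: [0.2, 0.6, 1.0]
grip_width: 0.0383
(array([-0.1692,  0.4207,  1.4656]), array([-0.0478,  0.0398, -0.025 ])) [ 0.1111 -0.0511  2.211  -0.2309  0.4617 -0.7436]
[287.0634 214.8751] [287.2977 205.8944]
207 133
```

View pics/c7.png

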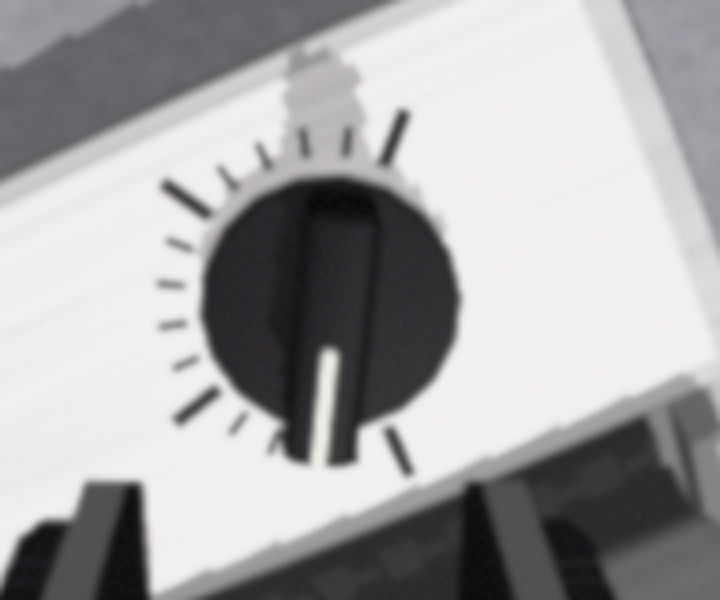

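The wrist crop shows the knob skirt centred near (331,302), and the white line from (330,350) to (320,462). The 0 mark is at (398,450) and the 5 mark at (197,406). I'll project these onto the knob planes.

Run:
```python
from kin2 import *
s=np.load('st7.npy');st=dict(eef_pos=s[:3],tool_rot=s[3:])
TT=tool(-6.2,35);n=-TT[:,1];xs=-TT[:,2];yg=TT[:,0];xs=np.cross(yg,n)  # upslope
print(xs)
g=np.array([.4851,.0632,.0873])
def P(X,Y,hh):
    o,d=ray('wrist',((X+.5)/4-.5+207,(Y+.5)/4-.5+133),st);c=g+(hh-.029)*n;t=((c-o)@n)/(d@n);q=o+d*t-g
    return 1000*np.array([q@xs,q@yg])   # mm upslope,left
sk=[P(*p,.007) for p in((203,302),(460,302),(331,175),(230,390),(245,215),(420,215),(425,388))]
A=np.array([[2*a,2*b,1] for a,b in sk]);c=np.linalg.lstsq(A,np.array([a*a+b*b for a,b in sk]),rcond=None)[0]
print("skirt centre off g",c[:2],"r",np.sqrt(c[2]+c[0]**2+c[1]**2))
a,b=P(330,350,.033),P(320,460,.033);print("line",a,b,"angle cw",np.degrees(np.arctan2(-(b-a)[1],(b-a)[0])))
for nm,p in(("0",(385,430)),("0e",(412,472)),("5",(217,390)),("5e",(178,422)),("10",(208,214)),("10e",(166,183)),("15",(385,163)),("15e",(404,112))):
    q=P(*p,0)-c[:2];print(nm,q,np.degrees(np.arctan2(-q[1],q[0])))
q=b-c[:2];print("tip angle",np.degrees(np.arctan2(-q[1],q[0])),np.hypot(*q))
Rw=knob(-5,34,26);gg=g+1e-3*(c[0]*xs+c[1]*yg);print(gg)
```

```text
[ 0.8144 -0.0885  0.5736]
skirt centre off g [3.2989 0.1038] r 25.184269006896862
line [ 4.2895 -0.3772] [ 22.2439 -10.4677] angle cw 29.336219151278407
0 [29.6857 -1.1317] 2.1833049434393628
0e [40.4888  0.2662] -0.3767060031630206
5 [  7.7525 -28.7912] 74.92954407693988
5e [ 10.6876 -39.1497] 74.7307603712641
10 [-25.6991 -14.7512] 150.14431579686615
10e [-34.7601 -19.6355] 150.53857003741518
15 [-20.4964  21.0415] -134.24822383400533
15e [-28.1094  28.493 ] -134.6116279097979
tip angle 29.161779333016867 21.694891157892943
[0.4878 0.063  0.0892]
```

The timer reads 29.2° (about 2 min), the marks line up within 1°, and the axis is located. Next I grip it.

```bash
cat > kg.py <<'E'
from kin2 import *
import sys
gg=np.array([.4878,.063,.0892])
th=float(sys.argv[1]);back=float(sys.argv[2])/1000
Rw=knob(-5,34,th);p=gg-back*Rw[:,1];d,t=go(p,Rw);print("shift",d,"turn",t,"|t|deg",np.degrees(np.linalg.norm(t)))
print("ik",full(p,Rw),"now",manip.read_state()['joint_pos'])
x=R.from_rotvec(manip.read_state()['tool_rot']).apply([1,0,0]);T=tool(-6.2,35);n=-T[:,1];yg=T[:,0];xs=np.cross(yg,n)
print("jaw th now deg",np.degrees(np.arctan2(x@xs,x@yg)))
E
python3 kg.py 29 50; python3 kg.py 29 0
```

```text
shift [0.0626 4.4045 1.0323] turn [-0.0466  0.0565 -0.0251] |t|deg 4.435412530108744
ik [ 0.225   0.0786  2.2127 -0.5635  0.3274 -0.264 ] now [ 0.1105 -0.0512  2.2101 -0.231   0.4616 -0.7434]
jaw th now deg 24.713139715678
shift [0.1814 9.3976 0.7962] turn [-0.0466  0.0565 -0.0251] |t|deg 4.435412530108744
ik [ 0.2017  0.2308  2.1688 -0.7676  0.2316 -0.0688] now [ 0.1105 -0.0512  2.2101 -0.231   0.4616 -0.7434]
jaw th now deg 24.713139715678
```

```bash
python3 -m jog '[[-0.1,[0,1.5,0.4],[-0.015,0.02,-0.01]],[-0.1,[0,3,0.7],[-0.03,0.04,-0.02]],[-0.1,[0.06,4.4,1],[-0.047,0.056,-0.025]],[-0.1,[0.06,4.4,1],[-0.047,0.056,-0.025]],[-0.1,[0.06,4.4,1],[-0.047,0.056,-0.025]]]' && python3 kg.py 29 0
```

```text
time: 15.7
eef_pos: [0.3736, 0.0726, 0.2587]
tool_rot: [-1.729, -1.193, 0.35]
wrist_force: [0.0, 0.8, -0.1]
grip_width: 0.0387
shift [0.05   4.9854 0.0016] turn [ 0.0006 -0.0012 -0.0015] |t|deg 0.11685503776955095
ik [ 0.2017  0.2308  2.1688 -0.7676  0.2316 -0.0688] now [ 0.1174  0.0746  2.2179 -0.4156  0.2893 -0.4928]
jaw th now deg 28.07961421087161
```

```bash
sed -i 's/j1=np.arctan2(w\[1\],w\[0\]);r=np.hypot(\*w\[:2\])/r=np.sqrt(w[0]**2+w[1]**2-.0365**2);j1=np.arctan2(w[1],w[0])-np.arctan2(.0365,r)/' kin.py && python3 kg.py 29 50 && python3 kg.py 110 0 && python3 -m jog '[[-0.1,[0.05,1.5,0],[0,0,0]],[-0.1,[0.05,3.2,0],[0,0,0]],[-0.1,[0.05,4.6,0],[0,0,0]],[-0.1,[0.05,5,0],[0,0,0]],[-0.1,[0.05,5,0],[0,0,0]]]' && python3 -m jog '[[-1,[0.05,0,0],[0,0,0]],[-1,[0.05,0,0],[0,0,0]],[-1,[0,0,0],[0,0,0]],[-1,[0,0,0],[0,0,0]]]' && python3 kg.py 29 0
```

```text
shift [ 0.0424 -0.0146 -0.0015] turn [ 0.0006 -0.0012 -0.0015] |t|deg 0.11685503776955095
ik [ 0.1183  0.0743  2.2174 -0.4117  0.2892 -0.4971] now [ 0.1174  0.0746  2.2179 -0.4156  0.2893 -0.4928]
jaw th now deg 28.07961421087161
shift [0.05   4.9854 0.0016] turn [ 0.0016  1.4125 -0.0008] |t|deg 80.93086793677621
ik [ 0.1028  0.2275  2.1733 -0.6003  0.1881  1.0992] now [ 0.1174  0.0746  2.2179 -0.4156  0.2893 -0.4928]
jaw th now deg 28.07961421087161
time: 16.2
eef_pos: [0.4013, 0.0707, 0.217]
tool_rot: [-1.73, -1.193, 0.349]
wrist_force: [1.6, 0.2, -0.6]
grip_width: 0.0388
time: 16.6
eef_pos: [0.4007, 0.0705, 0.2174]
tool_rot: [-1.73, -1.192, 0.349]
wrist_force: [-10.1, -8.1, 11.3]
grip_width: 0.0125
shift [ 0.0504  0.0479 -0.064 ] turn [ 0.0015 -0.0028 -0.0018] |t|deg 0.21120657564985462
ik [ 0.1028  0.2275  2.1733 -0.6003  0.1881 -0.3145] now [ 0.1031  0.226   2.1756 -0.6143  0.1889 -0.2976]
jaw th now deg 28.1705632175287
```

```bash
python3 -m jog '[[-1,[0,0,0],[0,0.12,0]],[-1,[0,0,0],[0,0.26,0]],[-1,[0,0,0],[0,0.4,0]],[-1,[0,0,0],[0,0.54,0]],[-1,[0,0,0],[0,0.66,0]]]' && python3 kg.py 119 0
```

```text
time: 17.1
eef_pos: [0.4008, 0.0705, 0.2175]
tool_rot: [-1.653, -0.701, -0.223]
wrist_force: [-8.6, -8.6, 9.5]
grip_width: 0.0128
shift [ 0.0634  0.0475 -0.0178] turn [0.0021 0.9027 0.0011] |t|deg 51.721855782560354
ik [ 0.1028  0.2275  2.1733 -0.6003  0.1881  1.2563] now [ 0.1032  0.2261  2.1753 -0.6145  0.1885  0.368 ]
jaw th now deg 66.28360194519661
```

Turning works smoothly, so I'll continue.

```bash
python3 -m jog '[[-1,[0,0,0],[0,0.14,0]],[-1,[0,0,0],[0,0.28,0]],[-1,[0,0,0],[0,0.42,0]],[-1,[0,0,0],[0,0.56,0]],[-1,[0,0,0],[0,0.7,0]]]' && python3 -m jog '[[-1,[0,0,0],[0,0.1,0]],[-1,[0,0,0],[0,0.2,0]],[-1,[0,0,0],[0,0.2,0]]]' && python3 -m jog '[[-0.1,[0,0,0],[0,0,0]],[-0.1,[0,0,0],[0,0,0]],[-0.1,[0,-2,0],[0,0,0]],[-0.1,[0,-4,0],[0,0,0]],[-0.1,[0,-5,0],[0,0,0]]]' && python3 kg.py -60 50
```

```text
time: 17.6
eef_pos: [0.4009, 0.0704, 0.2176]
tool_rot: [-1.438, -0.167, -0.756]
wrist_force: [-7.2, -9.2, 6.5]
grip_width: 0.0128
time: 17.9
eef_pos: [0.4009, 0.0704, 0.2175]
tool_rot: [-1.354, -0.014, -0.893]
wrist_force: [-5.8, -10.2, 8.2]
grip_width: 0.013
time: 18.4
eef_pos: [0.3726, 0.0736, 0.2591]
tool_rot: [-1.354, -0.018, -0.889]
wrist_force: [0.2, 0.0, -0.2]
grip_width: 0.0385
shift [0.1    0.0885 0.0002] turn [ 0.0018 -3.1153  0.0007] |t|deg 178.4925335492029
ik [ 0.1183  0.0743  2.2174 -0.4117  0.2892 -2.0504] now [ 0.1202  0.0716  2.2199 -0.4173  0.2892  1.0717]
jaw th now deg 117.50232630857192
```

```bash
python3 -m jog '[[-0.1,[0,0,0],[0,-0.14,0]],[-0.1,[0,0,0],[0,-0.28,0]],[-0.1,[0,0,0],[0,-0.42,0]],[-0.1,[0,0,0],[0,-0.56,0]],[-0.1,[0,0,0],[0,-0.7,0]]]' >/dev/null && python3 -m jog '[[-0.1,[0,0,0],[0,-0.14,0]],[-0.1,[0,0,0],[0,-0.28,0]],[-0.1,[0,0,0],[0,-0.42,0]],[-0.1,[0,0,0],[0,-0.56,0]],[-0.1,[0,0,0],[0,-0.7,0]]]' >/dev/null && python3 -m jog '[[-0.1,[0,0,0],[0,-0.14,0]],[-0.1,[0,0,0],[0,-0.28,0]],[-0.1,[0,0,0],[0,-0.42,0]],[-0.1,[0,0,0],[0,-0.56,0]],[-0.1,[0,0,0],[0,-0.7,0]]]' >/dev/null && python3 -m jog '[[-0.1,[0,0,0],[0,-0.14,0]],[-0.1,[0,0,0],[0,-0.28,0]],[-0.1,[0,0,0],[0,-0.42,0]],[-0.1,[0,0,0],[0,-0.56,0]],[-0.1,[0,0,0],[0,-0.7,0]]]' && python3 -m jog '[[-0.1,[0,0,0],[0,-0.14,0]],[-0.1,[0,0,0],[0,-0.28,0]],[-0.1,[0,0,0],[0,-0.34,0]],[-0.1,[0,0,0],[0,-0.34,0]]]' && python3 kg.py -61.6 50 && python3 kg.py -61.6 0
```

```text
time: 20.4
eef_pos: [0.3731, 0.0735, 0.2582]
tool_rot: [-1.451, -2.004, 1.562]
wrist_force: [0.0, 0.7, -0.0]
grip_width: 0.0384
time: 20.8
eef_pos: [0.3731, 0.0735, 0.2582]
tool_rot: [1.244, 2.156, -1.893]
wrist_force: [-0.7, -0.2, 0.1]
grip_width: 0.0385
shift [-0.1104 -0.0201 -0.0123] turn [-0.0004 -0.0024 -0.0007] |t|deg 0.14412801989560348
ik [ 0.1183  0.0743  2.2174 -0.4117  0.2892 -2.0784] now [ 0.1198  0.0749  2.2193 -0.4203  0.2875 -2.0662]
jaw th now deg -62.45330762863375
shift [-0.1071  4.9799 -0.0144] turn [-0.0004 -0.0024 -0.0007] |t|deg 0.14412801989560348
ik [ 0.1028  0.2275  2.1733 -0.6003  0.1881 -1.8957] now [ 0.1198  0.0749  2.2193 -0.4203  0.2875 -2.0662]
jaw th now deg -62.45330762863375
```

```bash
python3 -m jog '[[-0.1,[-0.05,1.8,0],[0,0,0]],[-0.1,[-0.1,3.6,0],[0,0,0]],[-0.1,[-0.1,4.9,0],[0,0,0]],[-0.1,[-0.1,4.9,0],[0,0,0]],[-1,[-0.1,4.9,0],[0,0,0]]]' && python3 -m jog '[[-1,[0,0,0],[0,0,0]],[-1,[0,0,0],[0,0,0]],[-1,[0,0,0],[0,0,0]],[-1,[0,0,0],[0,0,0]]]' && python3 -m jog '[[-1,[0,0,0],[0,0.14,0]],[-1,[0,0,0],[0,0.28,0]],[-1,[0,0,0],[0,0.42,0]],[-1,[0,0,0],[0,0.56,0]],[-1,[0,0,0],[0,0.7,0]]]' && python3 kg.py 53 0
```

```text
time: 21.3
eef_pos: [0.401, 0.0704, 0.218]
tool_rot: [1.246, 2.157, -1.894]
wrist_force: [0.5, -0.3, 0.5]
grip_width: 0.0251
time: 21.7
eef_pos: [0.4006, 0.0706, 0.2184]
tool_rot: [1.246, 2.156, -1.892]
wrist_force: [-6.2, 2.7, 2.0]
grip_width: 0.0128
time: 22.2
eef_pos: [0.4009, 0.0703, 0.2186]
tool_rot: [-1.603, -1.784, 1.183]
wrist_force: [-2.3, -4.1, 3.3]
grip_width: 0.0128
shift [ 0.0278  0.1369 -0.0081] turn [ 0.0014  1.2904 -0.001 ] |t|deg 73.9360835467959
ik [ 0.1028  0.2275  2.1733 -0.6003  0.1881  0.1044] now [ 0.1024  0.2233  2.1749 -0.6003  0.1902 -1.1866]
jaw th now deg -21.92010803432443
```

```bash
python3 -m jog '[[-1,[0,0,0],[0,0.14,0]],[-1,[0,0,0],[0,0.28,0]],[-1,[0,0,0],[0,0.42,0]],[-1,[0,0,0],[0,0.56,0]],[-1,[0,0,0],[0,0.7,0]]]' && python3 -m jog '[[-1,[0,0,0],[0,0.12,0]],[-1,[0,0,0],[0,0.24,0]],[-1,[0,0,0],[0,0.36,0]],[-1,[0,0,0],[0,0.48,0]],[-1,[0,0,0],[0,0.59,0]]]' && python3 -m jog '[[-1,[0,0,0],[0,0,0]],[-1,[0,0,0],[0,0,0]]]' && python3 kg.py 53 0
python3 - <<'E'
from h import *
im=manip.snapshot('wrist');t=manip.snapshot('top')
cv2.imwrite('pics/c8.png',np.hstack([cv2.resize(im[130:330,170:390],(440,400),interpolation=2),cv2.resize(t[160:230,225:305],(457,400),interpolation=2)])[:,:,::-1][:,:800])
E
```

```text
time: 22.7
eef_pos: [0.4009, 0.07, 0.2187]
tool_rot: [-1.727, -1.316, 0.507]
wrist_force: [-7.9, -5.7, 2.0]
grip_width: 0.0126
time: 23.2
eef_pos: [0.4008, 0.0698, 0.2186]
tool_rot: [-1.698, -0.888, -0.015]
wrist_force: [-4.9, -11.9, 4.1]
grip_width: 0.0125
time: 23.4
eef_pos: [0.4007, 0.0698, 0.2185]
tool_rot: [-1.699, -0.891, -0.011]
wrist_force: [-3.4, -9.8, 2.7]
grip_width: 0.0127
shift [0.0546 0.132  0.0553] turn [ 0.0021  0.0051 -0.0018] |t|deg 0.3330307293742379
ik [ 0.1028  0.2275  2.1733 -0.6003  0.1881  0.1044] now [ 0.1014  0.2232  2.1752 -0.6004  0.1916  0.098 ]
jaw th now deg 51.712559670893754
```

View pics/c8.png

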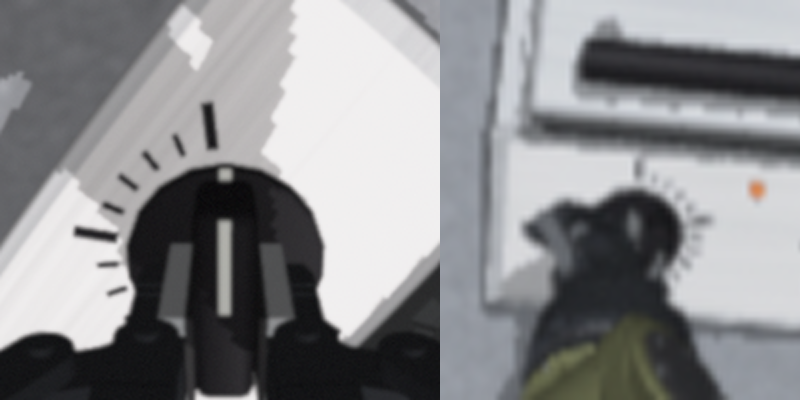

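The pointer has passed the 15 mark by about 7°. Now I'll bring it back to 10.

```bash
python3 -m jog '[[-1,[0,0,0],[0,-0.14,0]],[-1,[0,0,0],[0,-0.28,0]],[-1,[0,0,0],[0,-0.42,0]],[-1,[0,0,0],[0,-0.56,0]],[-1,[0,0,0],[0,-0.7,0]]]' && python3 -m jog '[[-1,[0,0,0],[0,-0.14,0]],[-1,[0,0,0],[0,-0.28,0]],[-1,[0,0,0],[0,-0.42,0]],[-1,[0,0,0],[0,-0.56,0]],[-1,[0,0,0],[0,-0.68,0]]]' && python3 kg.py -30 0
```

```text
time: 24.0
eef_pos: [0.4008, 0.07, 0.2186]
tool_rot: [-1.719, -1.401, 0.62]
wrist_force: [-2.6, -6.0, 3.2]
grip_width: 0.0121
time: 24.5
eef_pos: [0.4008, 0.0703, 0.2185]
tool_rot: [-1.568, -1.846, 1.285]
wrist_force: [-3.3, -2.6, 2.2]
grip_width: 0.0126
shift [ 0.0296  0.1342 -0.0217] turn [-0.0002 -0.0572 -0.0016] |t|deg 3.27995317504932
ik [ 0.1028  0.2275  2.1733 -0.6003  0.1881 -1.3442] now [ 0.1023  0.2233  2.175  -0.6001  0.1905 -1.2879]
jaw th now deg -27.705930145672927
```

Another -0.057 rad, hold, open gently, back off and measure.

```bash
python3 -m jog '[[-1,[0,0,0],[0,-0.057,0]],[-1,[0,0,0],[0,-0.057,0]],[-1,[0,0,0],[0,-0.057,0]]]' && python3 kg.py -30 0 && python3 -m jog '[[-0.1,[0,0,0],[0,0,0]],[-0.1,[0,0,0],[0,0,0]],[-0.1,[0,0,0],[0,0,0]],[-0.1,[0,-2,0],[0,0,0]],[-0.1,[0,-5,0],[0,0,0]]]' && python3 -m jog '[[-0.1,[0,-4,-0.5],[0,0,0]],[-0.1,[0,-6,-1],[0,0,0]],[-0.1,[0,-6,-1],[0,0,0]],[-0.1,[0,-6,-1],[0,0,0]]]'
python3 - <<'E'
from kin2 import *
st=manip.read_state();im=manip.snapshot('wrist');cv2.imwrite('pics/w9.png',im[:,:,::-1])
np.save('st9.npy',np.r_[st['eef_pos'],st['tool_rot']]);t=manip.snapshot('top');s=manip.snapshot('side')
cv2.imwrite('pics/t9.png',t[:,:,::-1]);cv2.imwrite('pics/s9.png',s[:,:,::-1])
gg=np.array([.4878,.063,.0892]);c=manip.camera_info('wrist');T=c['tool_from_camera'];Rt=R.from_rotvec(st['tool_rot'])
q=np.linalg.inv(T)@np.r_[Rt.inv().apply(gg-st['eef_pos']),1];v=np.array([q[0],-q[1],-q[2]]);k=np.hypot(*v[:2]);p=c['mtx'][0,0]*np.arctan2(k,v[2])*v[:2]/k+c['mtx'][:2,2]
u,w=p.astype(int);x0,y0=u-60,w-65;print(p,x0,y0,st['joint_pos'])
cv2.imwrite('pics/c9.png',np.hstack([cv2.resize(im[y0:y0+125,x0:x0+120],(480,500),interpolation=2),cv2.resize(s[130:390,180:420],(310,336),interpolation=2)[:336] if 0 else np.vstack([cv2.resize(s[180:390,190:410],(314,300),interpolation=2),cv2.resize(t[80:230,230:430],(314,200),interpolation=2)])])[:,:,::-1])
E
```

```text
time: 24.8
eef_pos: [0.4008, 0.0703, 0.2185]
tool_rot: [-1.549, -1.876, 1.336]
wrist_force: [-7.3, -3.8, 6.9]
grip_width: 0.0129
shift [ 0.0245  0.1287 -0.0227] turn [-0.0002 -0.0071 -0.0016] |t|deg 0.4163793128019115
ik [ 0.1028  0.2275  2.1733 -0.6003  0.1881 -1.3442] now [ 0.1024  0.2235  2.175  -0.6006  0.1904 -1.3375]
jaw th now deg -30.578668625675085
time: 25.3
eef_pos: [0.373, 0.0729, 0.259]
tool_rot: [-1.545, -1.876, 1.338]
wrist_force: [0.9, -0.4, 0.6]
grip_width: 0.0385
time: 25.7
eef_pos: [0.3475, 0.0802, 0.3137]
tool_rot: [-1.548, -1.878, 1.337]
wrist_force: [-0.1, 1.2, -0.3]
grip_width: 0.0381
[282.8338 196.4741] 222 131 [ 0.1506 -0.0996  2.225  -0.3073  0.4538 -1.6131]
```

The picture limit is used up, so the remaining checks are numeric: pointer angle, lid handle position, scourer in the tray, and bystanders compared with the first pictures.

Run:
```python
from kin2 import *
s=np.load('st9.npy');st=dict(eef_pos=s[:3],tool_rot=s[3:])
TT=tool(-6.2,35);n=-TT[:,1];yg=TT[:,0];xs=np.cross(yg,n);gg=np.array([.4878,.063,.0892])
im=cv2.imread('pics/w9.png');g=cv2.cvtColor(im,6)
pts=[]
for v in range(130,270):
    for u in range(215,350):
        o,d=ray('wrist',(u,v),st);t=((gg+.004*n-o)@n)/(d@n);q=(o+d*t-gg)
        a,b=q@xs*1e3,q@yg*1e3
        if np.hypot(a,b)<21: pts.append((a,b,g[v,u]))
p=np.array(pts);w=p[p[:,2]>110];print("white px",len(w),"of",len(p),w.mean(0))
m=w[:,:2].mean(0);ev=np.linalg.eigh(np.cov(w[:,:2].T))[1][:,1];ev*=np.sign(ev@m)
print("angle axis",np.degrees(np.arctan2(-ev[1],ev[0])),"centroid",np.degrees(np.arctan2(-m[1],m[0])),w[:,:2].min(0),w[:,:2].max(0))
t0,t9=cv2.imread('pics/top0.png'),cv2.imread('pics/t9.png')
def blob(img,box,lo,hi):
    x0,x1,y0,y1=box;k=cv2.inRange(img[y0:y1,x0:x1],lo,hi);nn,l,S,C=cv2.connectedComponentsWithStats(k)
    i=1+S[1:,4].argmax();ps=np.argwhere(l==i)[:,::-1].astype(np.float32);r=cv2.minAreaRect(ps)
    return (C[i]+[x0,y0],S[i],(r[1],r[2]))
dark=((0,0,0),(60,60,60))
c,S,r=blob(t9,(240,335,90,182),*dark);print("lid handle px",c,S,r,onz('top',c,.18),"expect",[.5554,-.0067])
c,S,r=blob(t9,(370,418,182,262),*dark);b=onz('top',c,.068);d=b[:2]-np.array([.4326,-.349]);a=np.radians(-3.7);print("scourer bar px",c,S,r,b,"in tray",[d@[np.cos(a),np.sin(a)],d@[-np.sin(a),np.cos(a)]])
df=cv2.absdiff(t0,t9).max(2)
for nm,(x0,x1,y0,y1) in dict(carton=(130,200,170,252),tin=(365,402,112,156),oil=(150,188,124,165),mill=(330,360,226,258),thermo=(291,312,194,214),tray=(360,425,174,270)).items(): print(nm,"changed px",(df[y0:y1,x0:x1]>40).sum())
```

```text
Traceback (most recent call last):
  File "h.py", line 7, in ray
    c=manip.camera_info(n);K=c['mtx'];p=np.asarray(p,float)
ValueError: time passes only in moves, steps and waits
```

```bash
sed -i "s/^def ray/import functools\nci=functools.lru_cache(None)(lambda n:manip.camera_info(n))\ndef ray/; s/c=manip.camera_info(n);K/c=ci(n);K/" h.py
cat > chk.py <<'E'
from kin2 import *
s=np.load('st9.npy');st=dict(eef_pos=s[:3],tool_rot=s[3:])
TT=tool(-6.2,35);n=-TT[:,1];yg=TT[:,0];xs=np.cross(yg,n);gg=np.array([.4878,.063,.0892])
im=cv2.imread('pics/w9.png');g=cv2.cvtColor(im,6)
pts=[]
for v in range(130,270):
    for u in range(215,350):
        o,d=ray('wrist',(u,v),st);t=((gg+.004*n-o)@n)/(d@n);q=(o+d*t-gg)
        a,b=q@xs*1e3,q@yg*1e3
        if np.hypot(a,b)<21: pts.append((a,b,g[v,u]))
p=np.array(pts);w=p[p[:,2]>110];print("white px",len(w),"of",len(p),w.mean(0))
m=w[:,:2].mean(0);ev=np.linalg.eigh(np.cov(w[:,:2].T))[1][:,1];ev*=np.sign(ev@m)
print("angle axis",np.degrees(np.arctan2(-ev[1],ev[0])),"centroid",np.degrees(np.arctan2(-m[1],m[0])),w[:,:2].min(0),w[:,:2].max(0))
t0,t9=cv2.imread('pics/top0.png'),cv2.imread('pics/t9.png')
def blob(img,box,lo,hi):
    x0,x1,y0,y1=box;k=cv2.inRange(img[y0:y1,x0:x1],lo,hi);nn,l,S,C=cv2.connectedComponentsWithStats(k)
    i=1+S[1:,4].argmax();ps=np.argwhere(l==i)[:,::-1].astype(np.float32);r=cv2.minAreaRect(ps)
    return (C[i]+[x0,y0],S[i],(r[1],r[2]))
dark=((0,0,0),(60,60,60))
c,S,r=blob(t9,(240,335,90,182),*dark);print("lid handle px",c,S,r,onz('top',c,.18),"expect",[.5554,-.0067])
c,S,r=blob(t9,(370,418,182,262),*dark);b=onz('top',c,.068);d=b[:2]-np.array([.4326,-.349]);a=np.radians(-3.7);print("scourer bar px",c,S,r,b,"in tray",[d@[np.cos(a),np.sin(a)],d@[-np.sin(a),np.cos(a)]])
df=cv2.absdiff(t0,t9).max(2)
for nm,(x0,x1,y0,y1) in dict(carton=(130,200,170,252),tin=(365,402,112,156),oil=(150,188,124,165),mill=(330,360,226,258),thermo=(291,312,194,214),tray=(360,425,174,270)).items(): print(nm,"changed px",(df[y0:y1,x0:x1]>40).sum())
E
python3 chk.py
```

```text
white px 404 of 2448 [  3.1606   3.4167 201.2426]
angle axis -38.599457299031585 centroid -47.229662234853144 [-18.7214 -16.2463] [20.9087 20.9204]
lid handle px [281.1957 172.926 ] [ 10  77  63  12 419] ((62.465797424316406, 6.918904781341553), 5.1021647453308105) [ 0.5543 -0.0077  0.18  ] expect [0.5554, -0.0067]
scourer bar px [397.3886 207.3731] [ 19   9  18  33 193] ((5.942250728607178, 34.53933334350586), 21.801406860351562) [ 0.4686 -0.3508  0.068 ] in tray [np.float64(0.03605633298070762), np.float64(0.0005481248416741101)]
carton changed px 0
tin changed px 0
oil changed px 0
mill changed px 0
thermo changed px 0
tray changed px 561
```

Run:
```python
from kin2 import *
s=np.load('st9.npy');st=dict(eef_pos=s[:3],tool_rot=s[3:])
TT=tool(-6.2,35);n=-TT[:,1];yg=TT[:,0];xs=np.cross(yg,n);gg=np.array([.4878,.063,.0892])
g=cv2.cvtColor(cv2.imread('pics/w9.png'),6)
c=ci('wrist');T=np.linalg.inv(c['tool_from_camera']);Rt=R.from_rotvec(st['tool_rot'])
def val(a,b,h):
    P=gg+(a*xs+b*yg)/1e3+(h-.029)*n
    q=T@np.r_[Rt.inv().apply(P-st['eef_pos']),1];v=np.array([q[0],-q[1],-q[2]]);k=np.hypot(*v[:2]);p=c['mtx'][0,0]*np.arctan2(k,v[2])*v[:2]/k+c['mtx'][:2,2]
    return cv2.getRectSubPix(g,(1,1),tuple(map(float,p)))[0,0]
for b in range(32,-34,-2): pass
print("rows: upslope + at top; columns: left(+) to right")
for a in range(44,-46,-2): print("%4d "%a+"".join(" .:-=+*#%@"[min(9,int(val(a,b,.033))//26)] for b in range(44,-46,-1)))
A=np.radians(np.arange(0,360,2));I=np.array([np.mean([val(r*np.cos(t),-r*np.sin(t),.034) for r in np.arange(9,21)]) for t in A])
print([(int(np.degrees(t)),int(i)) for t,i in zip(A,I) if i>70])
M=np.array([np.mean([val(r*np.cos(t),-r*np.sin(t),0) for r in np.arange(36,40)]) for t in A])
print("long marks dark at",[(int(np.degrees(t)),int(i)) for t,i in zip(A,M) if i<150])
```

```text
rows: upslope + at top; columns: left(+) to right
  44 ::::--:::::...:::::::::::..:::::::::::...:::::::::::::::::::::::::::::::::::::::::::::::::
  42 -::--::.......:::::::......:::::::......:::::::......::::::::......:::::::......::::::::..
  40 -:---::...................................................................................
  38 ---==-:...................................................................................
  36 ===++============================-==-==---------------------------------------------------
  34 ++++++++++++++++++++++++++++++++++++++++++++++++++++++++++++++++++++++++++++++++++++++++++
  32 ###%#%################*############***###########*****#########******########*******######
  30 @@@@@@@@@@@@@@@@@@@@@@@@@@@@@@@@@@@@@@@@@@@@@@@@%%%%@@@@@@@@@@@@@@@@@@@@@@@@@%%@@@@@@@@@@@
  28 @@@@@@@@@@@@@@@@@@@@@@@@@@@@@@@@@@@@@@@@@@@@@@@%*=+%@@@@@@@@@@@@@@@@@@@@@@@@@@@@@@@@@@@@@@
  26 @@@@@@@@@@@@@@@@@@@@@@@@@@@@@@@@@@@@@@@@@@@@@@@%*-+%@@@@@@@@@@@@@@@@@@@@@@@@@@@@@@@@@@@@@@
  24 @@@@@@@@@@@@@@@@@@@@@@@@@@@@@@@@@@@@@@@@@@@@@@@%+-+%@@@@@@@@@@@@@@@@@@@@@@@@@@@@@@@@@
[... 3344 characters left out ...]
4, 87), (16, 86), (18, 88), (20, 92), (22, 91), (24, 88), (26, 86), (28, 84), (29, 81), (32, 78), (34, 75), (36, 72), (138, 72), (140, 93), (142, 127), (144, 169), (146, 208), (148, 226), (150, 229), (152, 215), (154, 176), (156, 127), (158, 89), (258, 73), (260, 77), (262, 80), (264, 83), (266, 86), (268, 87), (270, 89), (272, 91), (274, 94), (276, 97), (278, 101), (280, 104), (282, 107), (284, 109), (286, 111), (288, 113), (290, 115), (292, 115), (294, 115), (296, 116), (298, 117), (300, 115), (302, 113), (304, 109), (306, 99), (308, 83), (350, 75), (352, 92), (354, 105), (356, 111), (358, 112)]
long marks dark at [(0, 112), (2, 118), (74, 137), (76, 93), (150, 78), (224, 106), (226, 113)]
```

The pointer reads 149.5° against the 10 mark at 150°. The lid is shut, the scourer is in the tray, and the bystanders are unmoved. I'll back the hand off a little more and hand in.

```bash
python3 -m jog '[[-0.1,[0,-2,0],[0,0,0]],[-0.1,[0,-4,0],[0,0,0]],[-0.1,[0,-4,0],[0,0,0]],[-0.1,[0,-4,0],[0,0,0]]]' && python3 -c "
from rig import manip
print(manip.hand_in())"
```

```text
time: 26.25
eef_pos: [0.3254, 0.0821, 0.3464]
tool_rot: [-1.547, -1.877, 1.338]
wrist_force: [0.2, 0.7, -0.7]
grip_width: 0.0384
the job is handed in; nothing more can be done
None
```

The job is done and handed in at 26.3 s of the 72 s allowed; no verdict was reported.

**What I did:**
- **Pad holder:** I lifted the bare-metal holder off the lower plate and lowered it until it touched the tray floor before letting go. It lies about 20° askew to the tray. Straighter was not possible because joint 6 ran into its range limit.
- **Lid:** I pushed the lid shut along its arc with closed fingers until it reached a hard stop.
- **Timer:** I turned the knob in two grips to about 232°, past the 15 mark at 225°, then back to 10 minutes, and backed the hand away.

**Last checks, before hand-in:**
- **Timer:** the pointer reads about 149.5°, against the 10-minute mark at 150°.
- **Lid:** the handle is within 1.5 mm of its shut position in the top view. I pressed on it with 38 N at the stop, just under the 40 N limit set for the arm and gripper body.
- **Pad holder:** the bar is at (0.036, 0.001) m in the tray's frame. It looked flat in the side picture after release.
- **Bystanders and thermostat:** the top picture showed no changed pixels around the carton, tin, oil, mill or thermostat.

**What did not go to plan:**
- **Joint 6:** it read -2.554 twice while sitting at its -2.55 limit on the way to the tray. I moved it off each time.
- **Final views:** I had used all 12 pictures, so the last state was checked only by numbers, and the tilt and lid angle were not re-measured at the end.

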